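Set up a painted panel for a raking-light photograph

ROBOT

A 6-joint arm with a two-finger parallel gripper is mounted at the origin on the work surface. World frame = base frame: x ahead of the robot, y to its left, z up, the work surface at z = 0. Lengths are in m, angles in rad, forces in N, time in s.
With the tool pointing down it reaches from about 0.25 to 0.8 m from the base axis. Payload 8.5 kg.
Tool frame: the origin (TCP) lies at the very end of the fingers, on their centre line; the grasp point (between the pads) lies 19 mm behind it; z points along the fingers, y is the direction in which the jaws open and shut (so a half turn about z gives the same grasp; the last joint's range is limited). The gripper opens to 85 mm and grips with 20 to 120 N. Pads are 22 mm wide; open, the fingers measure 114 mm over their backs; the gripper's body (76 mm by 85 mm) begins 54 mm behind the grasp point. The pads swing forward as they close: fully open they stand 13 mm farther back than shut.
Start: joints at [-1.163, 0.238, -0.013, 1.319, 0, 1.571], TCP at [0.208, -0.482, 0.231] pointing down, gripper open.
Joint ranges: [-2.66, 2.66], [-1.03, 1.9], [-1.14, 1.46], [-1.82, 2.27], [-1.45, 1.34], [-3.14, 3.14]. Speed limits (rad/s): [2.22, 2.22, 2.79, 3.14, 3.14, 3.14].

INTERFACE

Orientations are given as a rotation vector (axis times angle).
In Python, from rig import manip gives the robot as it stands. The module is installed in compiled form; this text tells all that it offers.
- The arm moves only by the tool arm_command, never from a script. Its argument "moves" is a list of rows, each an object with "linear": the shift along the tool's x, y, z in m, a list of three; "twist": the turn, a rotation vector about the tool's x, y, z in rad, a list of three; "fingers": the opening, from 0 (shut) to 1 (fully open). In form: [{"linear": [x, y, z], "twist": [wx, wy, wz], "fingers": fingers}, ...]. A call has exactly 10 rows; each row is the pose to reach, as a shift and turn from the pose commanded when the call began, along the tool's axes at that moment; what a row does not reach only later rows make up. A row lasts 1/10 s, in which the tool goes at most 50 mm and 8.59 degrees, less where a joint would pass 70% of its speed; a pose out of reach is approached as far as the arm can. A call with a gripper value outside its range is refused whole. The fingers move at their own pace and stop on an object; the grip force is fixed at half the most. Time passes only in rows, so rows that repeat a pose let the fingers close, or fill a call up. It gives the time, the measured TCP pose, the force and the opening at its end, in the units of the state.
- manip.sense(): the state, without advancing time (a new reading comes with each control period).
- manip.read_camera(name): name is "scene" or "top" or "wrist"; returns the picture (480x640x3 uint8, blue, green, red); there is no depth.
- manip.camera_params(name): a dict with "intrinsics" (3x3 intrinsics, pixels), "distortion" ([k1, k2, p1, p2, k3] as OpenCV has them; the pictures are not rectified), "xyz" and "rotation" of the camera in the world. Camera axes: x right, y up, looking along -z (the intrinsics and any distortion apply to the point x, -y, -z); pixel columns grow to the right and rows downward; lengths in m; the calibration is good to about 2 mm. A picture is of the moment at which its call begins: read the wrist's pose just before it. camera_params takes no time and is no camera call; for the wrist camera it gives the pose at the moment of the call.
- manip.job_done(): hands the job in, once; it reports no verdict.
The state is a dict: "time": time; "joint_positions": joint angles; "joint_vel": joint speeds; "effort": joint torques, N m; "tcp_pos": TCP position; "tcp_rot": TCP orientation; "ft_force": force on the tool from outside, world axes, zero at the start; "torque": the same for the moment, N m; "opening": finger opening in m.
Only numpy, scipy, OpenCV 4.12 (cv2) and the standard library are available. Lean on these libraries where they do the work, as an engineer would, in place of code of your own. Each camera call takes 0.05 s, during which the arm holds its last target.

TASK

In this conservation studio, set up the blue-edged painted panel for its raking-light photograph: lift it out of the rack and stand it gently on the easel's narrow ledge, painted face outwards, in the middle of the ledge and flat against the back rails. Then stand the grey-scale target gently on the same ledge, patches outwards and flat against the rails too, beside the panel on the side away from the lamp, about a finger's width from it. Last, roll the lamp's brightness wheel until its white line is level with the two red marks on the housing, and leave the other panel, the jar of brushes and the dish where they are.

Things in the scene. Friction and masses are not known exactly. Their poses are not given: they have to be found in the camera images.
- rack: Low light-wood rack, fixed, 190 x 140 mm; origin under its middle. Floor 12 mm above the table; three slots 15 mm wide between 8 mm battens (tops 42 mm above the table) run along its y, at x = -70, 0, +70 mm. Each holds one upright board, face to the rack's +x; which board is where varies.
- panel_mid (a point): Centre of the panel to photograph: wooden board with BLUE edges, 12 mm thick (its x), 120 wide (its y), 140 tall (its z; top edge 70 mm above this point). 0.11 to 0.2 kg. Painted face (red and brass diamond on tan) on its +x side, bare wood behind. Starts upright in a rack slot.
- panel_face (a point): Middle of the panel's painted face, 6 mm from its centre along its +x.
- target_mid (a point): Centre of the grey-scale target: white board, 12 mm thick (its x), 56 wide (its y), 140 tall (its z; top edge 70 mm above this point). 0.06 to 0.11 kg. Six patches from black (bottom) to white (top) on its +x side, wood-coloured back. Starts upright in a rack slot.
- target_face (a point): Middle of the target's patch face, 6 mm from its centre along its +x.
- other_panel_mid (a point): Centre of another panel, of the same size as the first but with TERRACOTTA edges and stripes. Stays in the rack.
- easel_rest: Sloped rest of the fixed wooden easel. Origin: middle of the ledge's length, where ledge and back rails meet, 75 mm above the table. x: out of the rest, away from the robot and 0.30 rad upwards; y: along the ledge, away from the lamp; z: up the slope, leaning 0.30 rad back to the robot. A board standing right is centred at x 6, z 70 mm, its axes along these.
- ledge_end (a point): Far end of the ledge's top, the end away from the lamp (easel_rest y = +165 mm). Ledge: 330 mm long, 20 mm deep (x 0 to 20), with a front lip 5 mm high and thick. The back rails' faces are at x = 0 and reach to z = 85 mm, so boards stand 55 mm above them. Framing behind the rails reaches down to the table, 145 mm back.
- wheel_top (a point): Crown of the lamp's brightness wheel, 67 mm above the table; its x runs along the slot (away from the robot), y along the axle. Black wheel, 32 mm radius, 14 wide, standing 11 mm out of a slot 56 x 18 mm in the flat top of the fixed white lamp (190 x 100 x 56 mm tall). The LED head on it begins 46 mm from here along +x and is 57 mm higher than this point.
- wheel (a joint): Brightness wheel, rad: 0 = white line at the crown, level with the two red marks beside the slot; negative = line on the robot's side. Dragging the crown along wheel_top's +x raises it, 1 rad per 32 mm. Range -0.9 to 0.9; stays where left; friction about 1 N at the rim: a fingertip pressed on the crown with about 3 N carries it.
- brush_jar: Glass jar, 76 mm across and 90 mm tall, with brushes standing up to 180 mm. Origin under its middle. Leave alone.
- dish: Shallow glass dish, 90 mm across and 15 mm tall, with wood fragments. Origin under its middle. Leave alone.
Mind the look-alikes: they are no part of the job. What is shaped like the part that bears panel_mid but purple is not meant.

How it is judged:
By the outcome, as a careful person would: the job done as asked, in the order asked, and still so for the second after the job is handed in, with the robot touching nothing.
It also fails if it takes over 72 s, if anything falls off the work surface, if the arm or the gripper's body presses on something with over 40 N, if the wrist force passes 120 N, or if a joint passes its speed limit or range.

## Working session

There is one attempt and no reset: what is moved stays moved. The work goes in short steps, Python scripts to look and compute and a tool call to move; the robot and the scene stay as the last step left them, time stands still between calls to the robot, and variables do not carry over. Pictures are saved under pics/ and viewed, and the job is handed in when it is done.

Besides the shell and the picture viewer there is one more tool, called after "Emit:" as name(argument=value, ...), one argument or row to a line, values as JSON. arm_command: Moves the arm, as the interface text tells. Its arguments: {"type":"object","properties":{"moves":{"type":"array"}},"required":["moves"]}

```bash
mkdir -p pics; ls; python3 - <<'E'
from rig import manip
import cv2,numpy as np
print(manip.sense())
for n in ["scene","top","wrist"]:
    p=manip.camera_params(n); print(n,p)
    cv2.imwrite(f"pics/{n}0.png",manip.read_camera(n))
E
```

```text
pics
{'time': 0.0, 'joint_positions': array([-1.16302999e+00,  2.38759447e-01, -1.42546488e-02,  1.31917596e+00,
       -2.09747403e-05,  1.57081096e+00]), 'joint_vel': array([-0.00173466, -0.00071761, -0.00066945,  0.00015106,  0.00102748,
       -0.00085193]), 'effort': array([-1.07700471e-03, -5.38777792e+01,  3.46443486e+01,  1.82798429e-02,
       -4.28092744e-05, -1.52965917e-06]), 'tcp_pos': array([ 0.2080269 , -0.48158433,  0.23068865]), 'tcp_rot': array([-3.07519530e+00, -6.35791551e-01,  4.75342259e-04]), 'ft_force': array([ 0.27866723,  0.28339559, -0.00112303]), 'torque': array([-0.03966595, -0.01481171, -0.02586919]), 'opening': 0.08552134524153401}
scene {'intrinsics': array([[477.01632908,   0.        , 320.01068327],
       [  0.        , 477.01632908, 238.84175907],
       [  0.        ,   0.        ,   1.        ]]), 'distortion': array([-0.06164846,  0.        ,  0.        ,  0.        ,  0.        ]), 'xyz': array([ 1.26564827, -0.22498198,  0.84863211]), 'rotation': array([0.72679966, 0.51091937, 1.16781415])}
top {'intrinsics': array([[445.73820297,   0.        , 317.47569316],
       [  0.        , 445.73820297, 243.57448505],
       [  0.        ,   0.        ,   1.        ]]), 'distortion': array([-0.04854142,  0.        ,  0.        ,  0.        ,  0.        ]), 'xyz': array([0.39902896, 0.0460838 , 1.13801655]), 'rotation': array([ 0.04053961, -0.06956534, -1.55586738])}
wrist {'intrinsics': array([[378.00754432,   0.        , 320.80441942],
       [  0.        , 378.00754432, 246.41701562],
       [  0.        ,   0.        ,   1.        ]]), 'distortion': array([-0.05595929,  0.        ,  0.        ,  0.        ,  0.        ]), 'xyz': array([ 0.28102577, -0.44965373,  0.37327118]), 'rotation': array([-0.28203821,  0.187778  , -1.15353326])}
```

View pics/scene0.png

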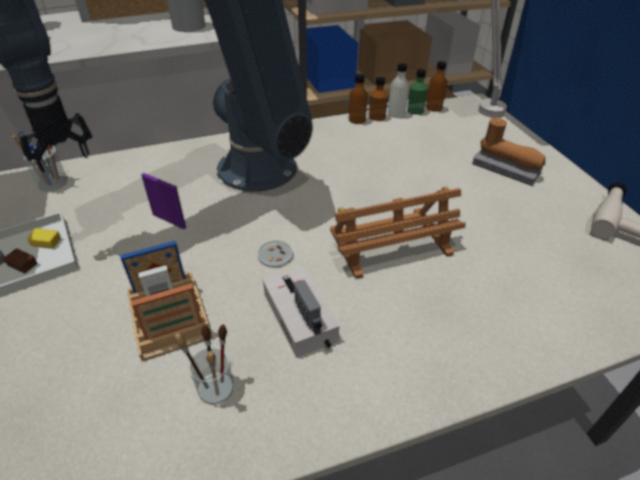

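View pics/top0.png

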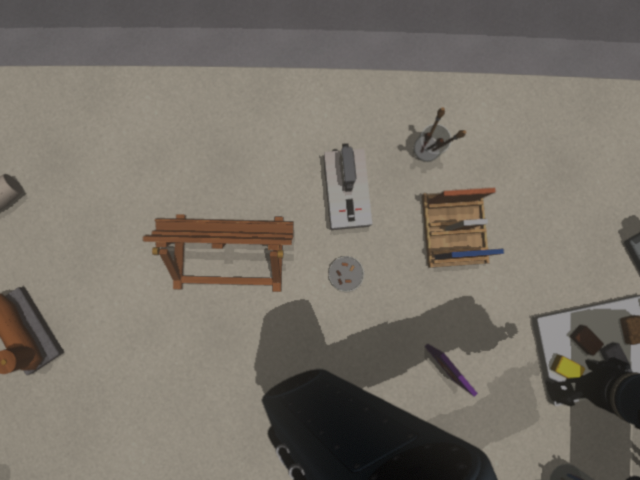

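View pics/wrist0.png

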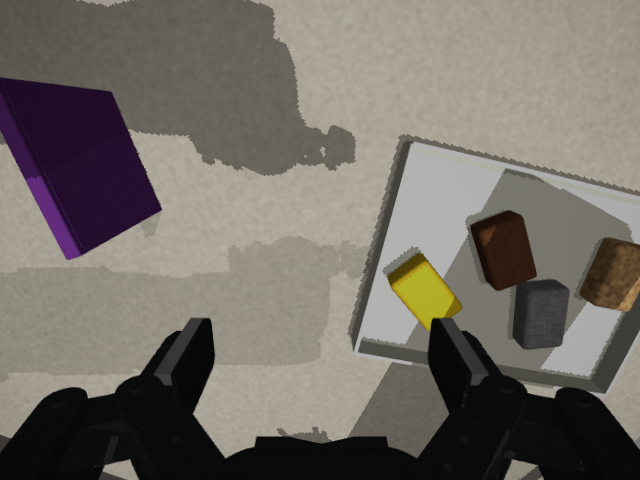

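```bash
cat > h.py <<'E'
import numpy as np,cv2
from rig import manip
from scipy.spatial.transform import Rotation as R
def ray(p,uv):
    uv=np.array(uv,float).reshape(-1,1,2)
    n=cv2.undistortPoints(uv,p["intrinsics"],p["distortion"]).reshape(-1,2)
    d=np.c_[n[:,0],-n[:,1],-np.ones(len(n))]
    return np.array(p["xyz"]),R.from_rotvec(p["rotation"]).apply(d)
def onz(p,uv,z):
    o,d=ray(p,uv); return o+d*((z-o[2])/d[:,2])[:,None]
def proj(p,X):
    c=R.from_rotvec(p["rotation"]).inv().apply(np.array(X,float).reshape(-1,3)-p["xyz"])
    return cv2.projectPoints(np.c_[c[:,0],-c[:,1],-c[:,2]],np.zeros(3),np.zeros(3),p["intrinsics"],p["distortion"])[0].reshape(-1,2)
E
python3 - <<'E'
import cv2
t=cv2.imread("pics/top0.png"); s=cv2.imread("pics/scene0.png")
cv2.imwrite("pics/t_rack.png",cv2.resize(t[170:290,405:525],None,fx=5,fy=5,interpolation=2))
cv2.imwrite("pics/t_easel.png",cv2.resize(t[190:310,130:310],None,fx=4.4,fy=4.4,interpolation=2))
cv2.imwrite("pics/t_lamp.png",cv2.resize(t[135:240,310:385],None,fx=5.5,fy=5.5,interpolation=2))
cv2.imwrite("pics/s_rack.png",cv2.resize(s[230:360,110:230],None,fx=4.5,fy=4.5,interpolation=2))
E
```

```text
(no output)
```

View pics/t_rack.png

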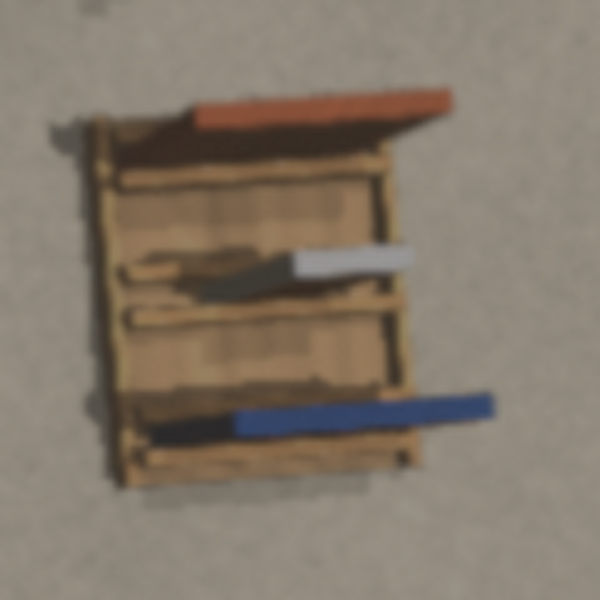

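View pics/t_easel.png

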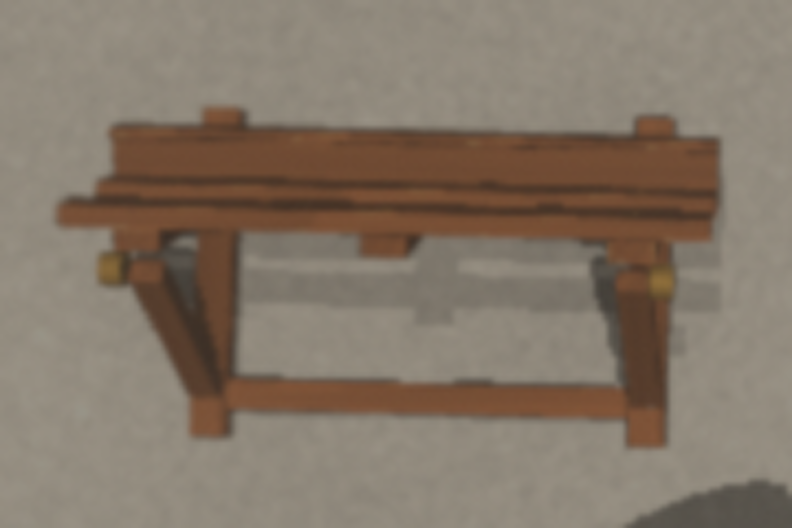

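View pics/t_lamp.png

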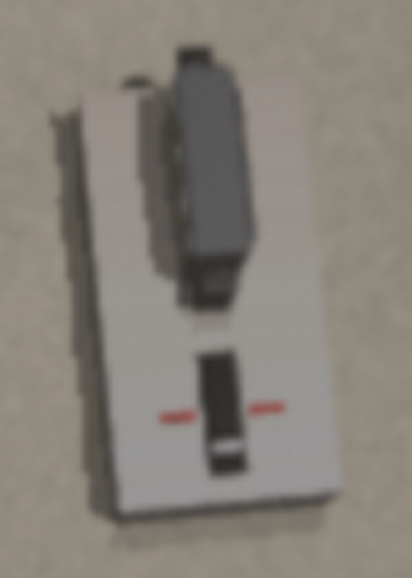

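View pics/s_rack.png

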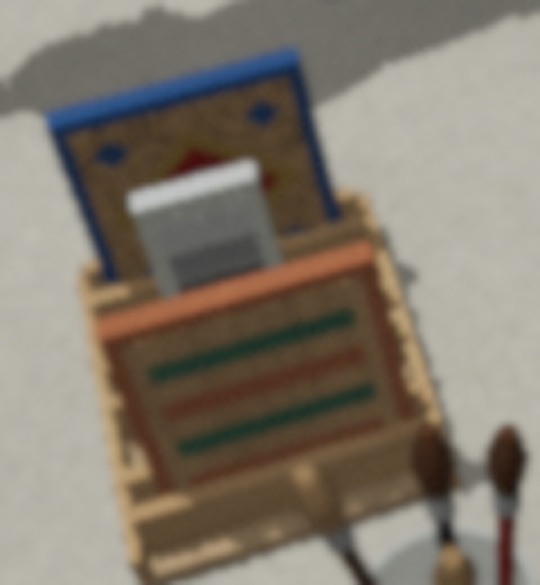

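```bash
python3 - <<'E'
from h import *
t=cv2.imread("pics/top0.png"); p=manip.camera_params("top")
hsv=cv2.cvtColor(t,cv2.COLOR_BGR2HSV)
def rep(name,m,z,off=(0,0)):
    c=max(cv2.findContours(m.astype(np.uint8),0,1)[0],key=cv2.contourArea)
    r=cv2.minAreaRect(c); b=cv2.boxPoints(r); print(name,r[0],r[1]); 
    X=onz(p,np.r_[[r[0]],b],z); print(np.round(X,4).tolist(), [round(float(np.linalg.norm(X[1+i]-X[1+(i+1)%4])),4) for i in range(4)])
roi=np.zeros(t.shape[:2],bool); roi[170:290,405:525]=1
rep("blue",roi&(hsv[...,0]>100)&(hsv[...,0]<125)&(hsv[...,1]>120)&(hsv[...,2]>85),.152)
rep("white",roi&(hsv[...,1]<35)&(hsv[...,2]>148),.152)
rep("terra",roi&(hsv[...,0]<14)&(hsv[...,1]>130)&(hsv[...,2]>120),.152)
# easel corners by eye in crop
f=lambda x,y:(130+x/4.4,190+y/4.4)
for n,uv,z in [("lipL",f(112,127),.0848),("lipR",f(718,139),.0848),("topL",f(58,201),.156),("topR",f(713,216),.156),("topLb",f(58,226),.156),("topRb",f(712,240),.156)]:
    print(n,np.round(onz(p,[uv],z),4))
f=lambda x,y:(310+x/5.5,135+y/5.5)
for n,uv,z in [("mkL",f(162,418),.056),("mkLin",f(196,415),.056),("mkRin",f(248,410),.056),("mkR",f(285,406),.056),("slotN",f(228,472),.056),("slotF",f(215,352),.056),("line",f(227,446),.064),("lampN",f(118,512),.056),("lampNR",f(338,492),.056)]:
    print(n,np.round(onz(p,[uv],z),4))
E
```

```text
blue (477.0228271484375, 252.81979370117188) (3.0636231899261475, 48.2342529296875)
[[0.4531, -0.3301, 0.152], [0.4519, -0.275, 0.152], [0.4611, -0.3852, 0.152], [0.4542, -0.3856, 0.152], [0.445, -0.2754, 0.152]] [0.1106, 0.0069, 0.1106, 0.0069]
white (483.1153869628906, 280.576904296875) (15.254255294799805, 11.371353149414062)
[[0.3911, -0.3433, 0.152], [0.3897, -0.3217, 0.152], [0.411, -0.3363, 0.152], [0.3924, -0.3651, 0.152], [0.3712, -0.3504, 0.152]] [0.0258, 0.0343, 0.0258, 0.0342]
terra (468.9980773925781, 191.46888732910156) (3.306049346923828, 48.218414306640625)
[[0.592, -0.3134, 0.152], [0.5911, -0.2579, 0.152], [0.6004, -0.3691, 0.152], [0.5928, -0.3694, 0.152], [0.5836, -0.2583, 0.152]] [0.1116, 0.0076, 0.1115, 0.0075]
lipL [[0.5264 0.4131 0.0848]]
lipR [[0.5248 0.0855 0.0848]]
topL [[0.48   0.4141 0.156 ]]
topR [[0.4773 0.0847 0.156 ]]
topLb [[0.4674 0.4136 0.156 ]]
topRb [[0.4653 0.0849 0.156 ]]
mkL [[ 0.5561 -0.0262  0.056 ]]
mkLin [[ 0.5577 -0.0414  0.056 ]]
mkRin [[ 0.5603 -0.0646  0.056 ]]
mkR [[ 0.5624 -0.0811  0.056 ]]
slotN [[ 0.5324 -0.0558  0.056 ]]
slotF [[ 0.5862 -0.0496  0.056 ]]
line [[ 0.5429 -0.0546  0.064 ]]
lampN [[ 0.5137 -0.0071  0.056 ]]
lampNR [[ 0.5242 -0.105   0.056 ]]
```

```bash
python3 - <<'E'
from h import *
s=manip.sense(); M=R.from_rotvec(s["tcp_rot"]).as_matrix(); print(np.round(M,3))
p=manip.camera_params("top")
f=lambda x,y:(405+x/5,170+y/5)
for n,c in [("tgt",[(293,253),(413,245),(412,268),(294,277)]),("blue",[(235,413),(495,393),(495,415),(235,437)])]:
    X=onz(p,[f(*q) for q in c],.152); print(n,np.round(X,4).tolist(),X.mean(0))
# wrist camera in tool frame
w=manip.camera_params("wrist"); print(M.T@(w["xyz"]-s["tcp_pos"]), np.round(M.T@R.from_rotvec(w["rotation"]).as_matrix(),3))
E
```

```text
[[ 0.918  0.397 -0.   ]
 [ 0.397 -0.918  0.001]
 [ 0.    -0.001 -1.   ]]
tgt [[0.5253, -0.3002, 0.152], [0.5299, -0.3554, 0.152], [0.5194, -0.3548, 0.152], [0.5144, -0.3005, 0.152]] [ 0.52226128 -0.32771114  0.152     ]
blue [[0.4528, -0.273, 0.152], [0.4634, -0.3923, 0.152], [0.4535, -0.3921, 0.152], [0.442, -0.2729, 0.152]] [ 0.45292037 -0.33258094  0.152     ]
[ 0.07965014 -0.00058566 -0.14253504] [[-0.001  0.949  0.315]
 [ 1.     0.001  0.001]
 [ 0.     0.315 -0.949]]
```

```bash
python3 - <<'E'
from h import *
s=cv2.imread("pics/scene0.png")
c=cv2.resize(s[180:280,325:475],None,fx=5.3,fy=5.3,interpolation=2); cv2.imwrite("pics/s_easel.png",c)
p=manip.camera_params("scene")
# predicted
O=np.array([.506,.2493,.075]); Rr=R.from_euler('zy',[-.006,-.3]).as_matrix()
for n,q in [("lipL",(20,165,5)),("lipR",(20,-165,5)),("topL",(0,165,85)),("topR",(0,-165,85)),("botL",(0,165,0)),("botR",(0,-165,0))]:
    X=O+Rr@(np.array(q)/1000); uv=proj(p,X)[0]; print(n,X.round(4),uv.round(1),((uv-[325,180])*5.3).round(0))
E
```

```text
lipL [0.5246 0.4142 0.086 ] [463.8 221.9] [736. 222.]
lipR [0.5227 0.0842 0.0854] [340.2 250.4] [ 81. 373.]
topL [0.4818 0.4143 0.1565] [460.5 189.5] [718.  50.]
topR [0.4799 0.0843 0.1559] [334.7 215.8] [ 52. 190.]
botL [0.5069 0.4143 0.0753] [459.3 220.9] [712. 217.]
botR [0.5051 0.0843 0.0747] [337.5 248.8] [ 66. 365.]
```

View pics/s_easel.png

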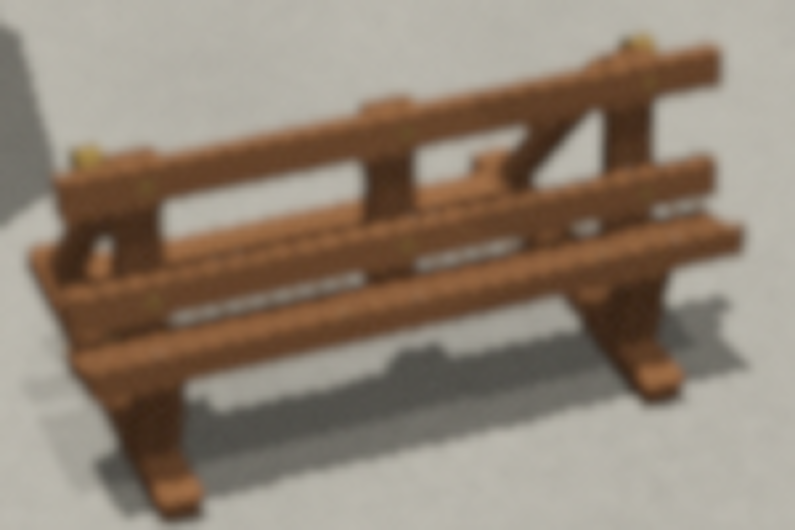

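Emit:
arm_command(
  moves=[
    {"linear": [0.284, -0.04, -0.04], "twist": [0, 0, -1.246], "fingers": 0.6},
    {"linear": [0.284, -0.04, -0.04], "twist": [0, 0, -1.246], "fingers": 0.6},
    {"linear": [0.284, -0.04, -0.04], "twist": [0, 0, -1.246], "fingers": 0.6},
    {"linear": [0.284, -0.04, -0.04], "twist": [0, 0, -1.246], "fingers": 0.6},
    {"linear": [0.284, -0.04, -0.04], "twist": [0, 0, -1.246], "fingers": 0.6},
    {"linear": [0.284, -0.04, -0.04], "twist": [0, 0, -1.246], "fingers": 0.6},
    {"linear": [0.284, -0.04, -0.04], "twist": [0, 0, -1.246], "fingers": 0.6},
    {"linear": [0.284, -0.04, -0.04], "twist": [0, 0, -1.246], "fingers": 0.6},
    {"linear": [0.284, -0.04, -0.04], "twist": [0, 0, -1.246], "fingers": 0.6},
    {"linear": [0.284, -0.04, -0.04], "twist": [0, 0, -1.246], "fingers": 0.6},
  ],
)

```text
time: 1.15
tcp_pos: [0.4531, -0.3323, 0.271]
tcp_rot: [-2.126, -2.312, 0.0]
ft_force: [-0.7, 0.0, -1.0]
opening: 0.0513
```

```bash
cat >> h.py <<'E'
def look(n,f):
    p=manip.camera_params(n); im=manip.read_camera(n); cv2.imwrite(f"pics/{f}.png",im); np.save(f"pics/{f}.npy",p,allow_pickle=True); return p,im
def lp(f): return np.load(f"pics/{f}.npy",allow_pickle=True).item()
def st():
    s=manip.sense(); M=R.from_rotvec(s["tcp_rot"]).as_matrix()
    print("t",round(s["time"],2),"tcp",s["tcp_pos"].round(4),"F",s["ft_force"].round(2),"op",round(s["opening"],4),"q",s["joint_positions"].round(2)); print(M.round(4).tolist()); return s,M
E
python3 - <<'E'
from h import *
st(); look("wrist","w1")
E
```

```text
t 1.15 tcp [ 0.4531 -0.3323  0.271 ] F [-0.66  0.04 -0.96] op 0.0513 q [-0.63  0.29  0.17  1.44  0.    0.85]
[[-0.0838, 0.9965, -0.0006], [0.9965, 0.0838, 0.0005], [0.0005, -0.0005, -1.0]]
```

View pics/w1.png

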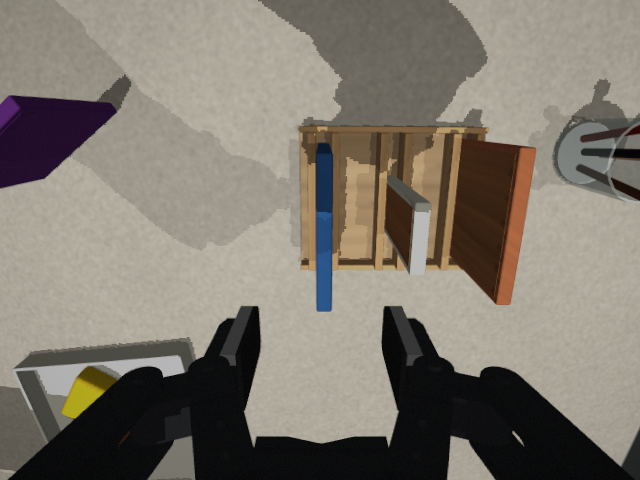

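```bash
python3 - <<'E'
from h import *
p=lp("w1"); im=cv2.imread("pics/w1.png"); hsv=cv2.cvtColor(im,cv2.COLOR_BGR2HSV)
for n,c in [("blue",[(317,212),(332,212),(332,311),(317,311)]),("tgt",[(413,209),(429,209),(426,273),(411,273)]),("terra",[(519,147),(535,148),(511,303),(497,303)])]:
    X=onz(p,c,.152); print(n,X.round(4).tolist(),X.mean(0).round(4))
cv2.imwrite("pics/w1c.png",cv2.resize(im[120:320,290:550],None,fx=3,fy=3,interpolation=2))
E
```

```text
blue [[0.4472, -0.3126, 0.152], [0.4578, -0.3117, 0.152], [0.465, -0.3896, 0.152], [0.4534, -0.3906, 0.152]] [ 0.4559 -0.3511  0.152 ]
tgt [[0.5148, -0.3047, 0.152], [0.5261, -0.3037, 0.152], [0.5323, -0.3523, 0.152], [0.521, -0.3532, 0.152]] [ 0.5236 -0.3285  0.152 ]
terra [[0.5809, -0.2555, 0.152], [0.5923, -0.255, 0.152], [0.6035, -0.3719, 0.152], [0.5923, -0.3727, 0.152]] [ 0.5923 -0.3138  0.152 ]
```

View pics/w1c.png

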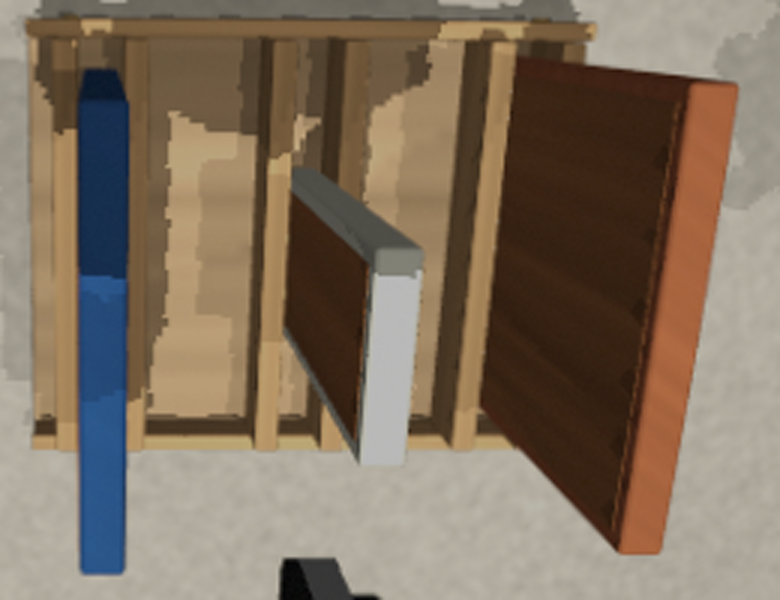

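```bash
python3 - <<'E'
from h import *
p=lp("w1"); g=lambda x,y:(290+x/3-.33,120+y/3-.33)
for n,c in [("blue",[(79,100),(127,100),(125,574),(80,574)]),("tgt",[(374,249),(422,249),(406,465),(358,465)])]:
    X=onz(p,[g(*q) for q in c],.152); m=X.mean(0); e=(X[0]+X[1]-X[2]-X[3])/2; print(n,X.round(4).tolist(),m.round(4),np.linalg.norm(e),np.linalg.norm(X[1]-X[0]),"yaw",np.arctan2(-e[0],e[1]))
    s,M=st(); print("move tool:",(M.T@(np.array([m[0],m[1],.107])-s["tcp_pos"])).round(4))
E
```

```text
blue [[0.4433, -0.2719, 0.152], [0.4541, -0.271, 0.152], [0.4645, -0.3897, 0.152], [0.4529, -0.3906, 0.152]] [ 0.4537 -0.3308  0.152 ] 0.11908793915956807 0.010812474307385198 yaw 0.08421112238096133
t 1.2 tcp [ 0.453  -0.3324  0.271 ] F [-0.44 -0.49  0.24] op 0.0512 q [-0.63  0.29  0.17  1.44  0.    0.86]
[[-0.0817, 0.9967, -0.0005], [0.9967, 0.0817, 0.0004], [0.0004, -0.0004, -1.0]]
move tool: [0.0015 0.0009 0.164 ]
tgt [[0.515, -0.3001, 0.152], [0.5263, -0.2991, 0.152], [0.5318, -0.3537, 0.152], [0.5197, -0.3547, 0.152]] [ 0.5232 -0.3269  0.152 ] 0.0547847410877796 0.011363863878309231 yaw 0.09307881114244272
t 1.2 tcp [ 0.453  -0.3324  0.271 ] F [-0.44 -0.49  0.24] op 0.0512 q [-0.63  0.29  0.17  1.44  0.    0.86]
[[-0.0817, 0.9967, -0.0005], [0.9967, 0.0817, 0.0004], [0.0004, -0.0004, -1.0]]
move tool: [-0.0003  0.0705  0.164 ]
```

Emit:
arm_command(
  moves=[
    {"linear": [0.0015, 0.001, 0.045], "twist": [0, 0, 0], "fingers": 0.6},
    {"linear": [0.0015, 0.001, 0.09], "twist": [0, 0, 0], "fingers": 0.6},
    {"linear": [0.0015, 0.001, 0.13], "twist": [0, 0, 0], "fingers": 0.6},
    {"linear": [0.0015, 0.001, 0.155], "twist": [0, 0, 0], "fingers": 0.6},
    {"linear": [0.0015, 0.001, 0.162], "twist": [0, 0, 0], "fingers": 0.6},
    {"linear": [0.0015, 0.001, 0.162], "twist": [0, 0, 0], "fingers": 0.5},
    {"linear": [0.0015, 0.001, 0.162], "twist": [0, 0, 0], "fingers": 0.0},
    {"linear": [0.0015, 0.001, 0.162], "twist": [0, 0, 0], "fingers": 0.0},
    {"linear": [0.0015, 0.001, 0.162], "twist": [0, 0, 0], "fingers": 0.0},
    {"linear": [0.0015, 0.001, 0.162], "twist": [0, 0, 0], "fingers": 0.0},
  ],
)

```text
time: 2.2
tcp_pos: [0.4549, -0.3317, 0.111]
tcp_rot: [2.125, 2.309, 0.001]
ft_force: [0.3, -0.4, 7.2]
opening: 0.0111
```

```bash
python3 - <<'E'
from h import *
st()
E
```

```text
t 2.2 tcp [ 0.4549 -0.3317  0.111 ] F [ 0.33 -0.4   7.15] op 0.0111 q [-0.63  0.36 -0.15  1.05  0.    0.86]
[[-0.0827, 0.9966, 0.0027], [0.9966, 0.0827, -0.0019], [-0.0021, 0.0025, -1.0]]
```

```bash
cat >> h.py <<'E'
EO=np.array([.506,.2493,.075]); EYAW=-.006
TB=np.array([[0,1,0],[1,0,0],[0,0,-1.]])  # tool axes in board frame
def goal(xyz_mm,tilt=-.3,yaw=None):
    """TCP pose for rest-frame TCP coords (mm)"""
    y=EYAW if yaw is None else yaw
    Rr=R.from_euler('ZY',[y,-.3]).as_matrix(); Rt=R.from_euler('ZY',[y,tilt]).as_matrix()
    return EO+Rr@(np.array(xyz_mm)/1000),Rt@TB
def rel(P,Rg,s=None):
    s=s or manip.sense(); M=R.from_rotvec(s["tcp_rot"]).as_matrix()
    print("goal",P.round(4),"lin",(M.T@(P-s["tcp_pos"])).round(4),"tw",R.from_matrix(M.T@Rg).as_rotvec().round(4))
def inrest(s=None):
    s=s or manip.sense(); Rr=R.from_euler('ZY',[EYAW,-.3]).as_matrix()
    print("rest TCP mm",(Rr.T@(s["tcp_pos"]-EO)*1000).round(1),"F rest",(Rr.T@s["ft_force"]).round(1),"err rot",R.from_matrix(Rr.T@R.from_rotvec(s["tcp_rot"]).as_matrix()@TB.T).as_rotvec().round(4))
E
python3 - <<'E'
from h import *
P,Rg=goal((15,-1,230)); rel(P,Rg)
E
```

```text
goal [0.4524 0.2486 0.2992] lin [ 0.5782  0.0459 -0.1893] tw [-0.2972 -0.0113  0.0884]
```

Emit:
arm_command(
  moves=[
    {"linear": [0, 0, -0.03], "twist": [0, 0, 0], "fingers": 0},
    {"linear": [0, 0, -0.075], "twist": [0, 0, 0], "fingers": 0},
    {"linear": [0, 0, -0.12], "twist": [0, 0, 0], "fingers": 0},
    {"linear": [0, 0, -0.165], "twist": [0, 0, 0], "fingers": 0},
    {"linear": [0.03, 0.002, -0.189], "twist": [0, 0, 0], "fingers": 0},
    {"linear": [0.075, 0.006, -0.189], "twist": [-0.04, 0, 0.01], "fingers": 0},
    {"linear": [0.12, 0.01, -0.189], "twist": [-0.08, 0, 0.02], "fingers": 0},
    {"linear": [0.165, 0.014, -0.189], "twist": [-0.12, -0.003, 0.03], "fingers": 0},
    {"linear": [0.21, 0.018, -0.189], "twist": [-0.16, -0.005, 0.04], "fingers": 0},
    {"linear": [0.255, 0.022, -0.189], "twist": [-0.2, -0.008, 0.05], "fingers": 0},
  ],
)

```text
time: 3.2
tcp_pos: [0.4542, -0.0735, 0.2989]
tcp_rot: [2.081, 2.148, 0.216]
ft_force: [0.9, -0.5, -1.1]
opening: 0.0109
```

```bash
python3 - <<'E'
from h import *
st();P,Rg=goal((15,-1,230)); rel(P,Rg)
E
```

```text
t 3.2 tcp [ 0.4542 -0.0735  0.2989] F [ 0.89 -0.54 -1.15] op 0.0109 q [-0.19 -0.04 -0.18  1.23  0.04  1.36]
[[-0.0314, 0.979, 0.2013], [0.9995, 0.0313, 0.0038], [-0.0025, 0.2014, -0.9795]]
goal [0.4524 0.2486 0.2992] lin [0.322  0.0084 0.0006] tw [-0.0972 -0.0068  0.0369]
```

Emit:
arm_command(
  moves=[
    {"linear": [0.045, 0.001, 0], "twist": [-0.015, 0, 0.005], "fingers": 0},
    {"linear": [0.09, 0.0025, 0], "twist": [-0.03, 0, 0.01], "fingers": 0},
    {"linear": [0.135, 0.0035, 0], "twist": [-0.045, 0, 0.015], "fingers": 0},
    {"linear": [0.18, 0.005, 0], "twist": [-0.06, 0, 0.02], "fingers": 0},
    {"linear": [0.225, 0.006, 0], "twist": [-0.075, 0, 0.025], "fingers": 0},
    {"linear": [0.265, 0.007, 0], "twist": [-0.085, 0, 0.03], "fingers": 0},
    {"linear": [0.3, 0.008, 0], "twist": [-0.097, -0.006, 0.036], "fingers": 0},
    {"linear": [0.322, 0.0085, 0], "twist": [-0.097, -0.006, 0.036], "fingers": 0},
    {"linear": [0.322, 0.0085, 0], "twist": [-0.097, -0.006, 0.036], "fingers": 0},
    {"linear": [0.322, 0.0085, 0], "twist": [-0.097, -0.006, 0.036], "fingers": 0},
  ],
)

```text
time: 4.2
tcp_pos: [0.4521, 0.2473, 0.2991]
tcp_rot: [2.064, 2.059, 0.308]
ft_force: [-0.0, -0.6, -1.2]
opening: 0.0113
```

```bash
python3 - <<'E'
from h import *
st();inrest();look("wrist","w2");look("scene","s2")
s=cv2.imread("pics/s2.png"); cv2.imwrite("pics/s2c.png",cv2.resize(s[120:280,320:480],None,fx=3.7,fy=3.7,interpolation=2))
E
```

```text
t 4.2 tcp [0.4521 0.2473 0.2991] F [-0.04 -0.63 -1.21] op 0.0113 q [ 0.6   0.02 -0.15  1.16 -0.17  2.15]
[[0.0025, 0.9563, 0.2924], [1.0, -0.0023, -0.0009], [-0.0002, 0.2924, -0.9563]]
rest TCP mm [ 14.8  -2.4 230. ] F rest [-0.4 -0.6 -1.1] err rot [0.0008 0.0032 0.0035]
```

View pics/w2.png

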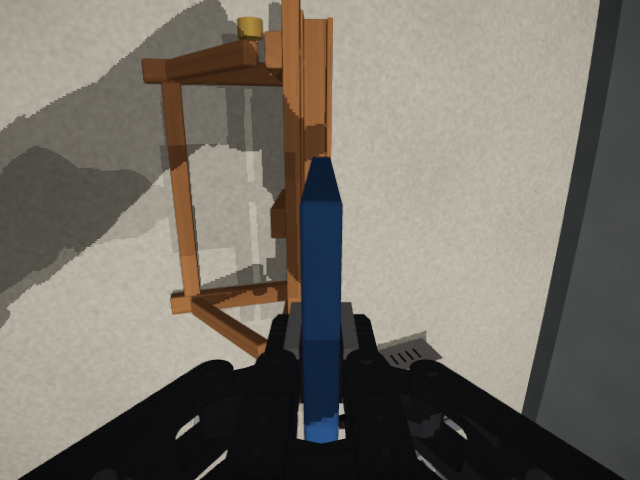

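View pics/s2c.png

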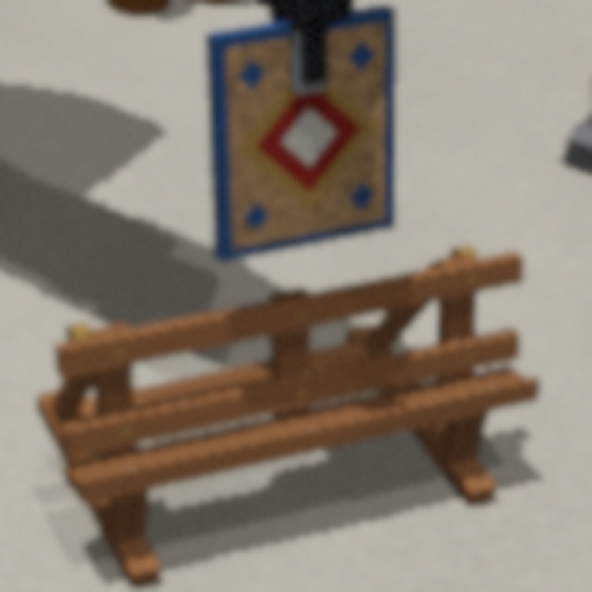

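```bash
python3 - <<'E'
from h import *
im=cv2.imread("pics/w2.png"); cv2.imwrite("pics/w2c.png",cv2.resize(im[0:170,260:350],None,fx=5,fy=3.5,interpolation=2))
p=lp("w2"); Rr=R.from_euler('ZY',[EYAW,-.3]).as_matrix()
for q in [(0,165,0),(0,165,85),(20,165,5),(15,165,5),(20,165,0),(20,100,5),(0,100,85),(0,120,0)]:
    uv=proj(p,EO+Rr@(np.array(q)/1000))[0]; print(q,uv.round(1),"crop",((uv[0]-260)*5).round(),(uv[1]*3.5).round())
E
```

```text
(0, 165, 0) [307.1  20.9] crop 235.0 73.0
(0, 165, 85) [302.2 -11.2] crop 211.0 -39.0
(20, 165, 5) [329.8  19.4] crop 349.0 68.0
(15, 165, 5) [324.1  19.4] crop 320.0 68.0
(20, 165, 0) [329.7  20.9] crop 349.0 73.0
(20, 100, 5) [329.2  97.7] crop 346.0 342.0
(0, 100, 85) [303.1  90.7] crop 216.0 318.0
(0, 120, 0) [307.4  75. ] crop 237.0 262.0
```

View pics/w2c.png

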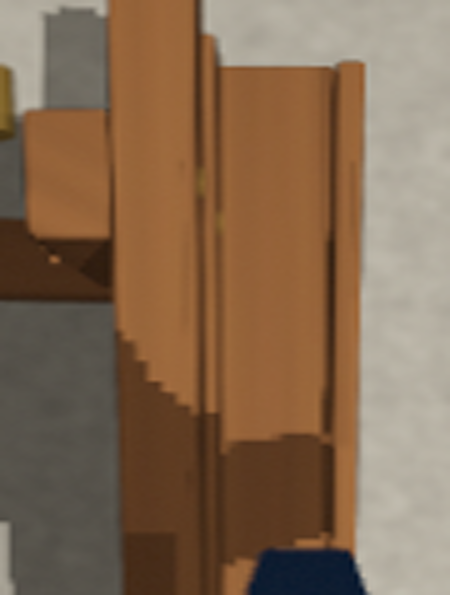

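```bash
sed -i 's/^EO=.*/EO=np.array([.5036,.2502,.075]); EYAW=-.008/' h.py; python3 - <<'E'
from h import *
s=manip.sense(); M=R.from_rotvec(s["tcp_rot"]).as_matrix(); p=lp("w2")
o,d=ray(p,[(301.5,203.5),(342,203.5),(313,157),(331,157)])
o=M.T@(o-s["tcp_pos"]); d=(M.T@d.T).T
for i,z in enumerate([-.041,-.041,.099,.099]): print((o+d[i]*(z-o[2])/d[i][2]).round(4))
inrest(); P,Rg=goal((10,-1,103)); rel(P,Rg)
E
```

```text
[ 0.0604 -0.0069 -0.041 ]
[ 0.0604  0.0042 -0.041 ]
[ 0.0608 -0.0067  0.099 ]
[0.0608 0.0046 0.099 ]
rest TCP mm [ 17.3  -4.3 229.4] F rest [ 0.8 -0.2 -2.2] err rot [0.0011 0.0029 0.0034]
goal [0.4827 0.2494 0.1764] lin [ 0.0032 -0.007   0.1264] tw [-0.0029 -0.0011  0.0034]
```

Emit:
arm_command(
  moves=[
    {"linear": [0.003, -0.007, 0.015], "twist": [-0.003, -0.001, 0.003], "fingers": 0},
    {"linear": [0.003, -0.007, 0.035], "twist": [-0.003, -0.001, 0.003], "fingers": 0},
    {"linear": [0.003, -0.007, 0.055], "twist": [-0.003, -0.001, 0.003], "fingers": 0},
    {"linear": [0.003, -0.007, 0.075], "twist": [-0.003, -0.001, 0.003], "fingers": 0},
    {"linear": [0.003, -0.007, 0.092], "twist": [-0.003, -0.001, 0.003], "fingers": 0},
    {"linear": [0.003, -0.007, 0.105], "twist": [-0.003, -0.001, 0.003], "fingers": 0},
    {"linear": [0.003, -0.007, 0.115], "twist": [-0.003, -0.001, 0.003], "fingers": 0},
    {"linear": [0.003, -0.007, 0.121], "twist": [-0.003, -0.001, 0.003], "fingers": 0},
    {"linear": [0.003, -0.007, 0.124], "twist": [-0.003, -0.001, 0.003], "fingers": 0},
    {"linear": [0.003, -0.007, 0.124], "twist": [-0.003, -0.001, 0.003], "fingers": 0},
  ],
)

```text
time: 5.3
tcp_pos: [0.4823, 0.2498, 0.1785]
tcp_rot: [2.067, 2.052, 0.31]
ft_force: [0.2, 0.3, -1.6]
opening: 0.0114
```

```bash
python3 - <<'E'
from h import *
st();inrest();P,Rg=goal((6,-1,99)); rel(P,Rg); look("wrist","w3")
p,s=look("scene","s3"); cv2.imwrite("pics/s3c.png",cv2.resize(s[160:280,320:480],None,fx=4.5,fy=4.5,interpolation=2))
E
```

```text
t 5.3 tcp [0.4823 0.2498 0.1785] F [ 0.22  0.32 -1.63] op 0.0114 q [ 0.57  0.11 -0.36  0.85 -0.16  2.13]
[[0.0073, 0.9553, 0.2956], [1.0, -0.0071, -0.002], [0.0001, 0.2957, -0.9553]]
rest TCP mm [ 10.2  -0.6 105.2] F rest [-0.3  0.3 -1.6] err rot [ 0.0003 -0.0001  0.0006]
goal [0.4801 0.2494 0.1714] lin [-0.0004 -0.0042  0.0062] tw [ 0.0001 -0.0003  0.0006]
```

View pics/w3.png

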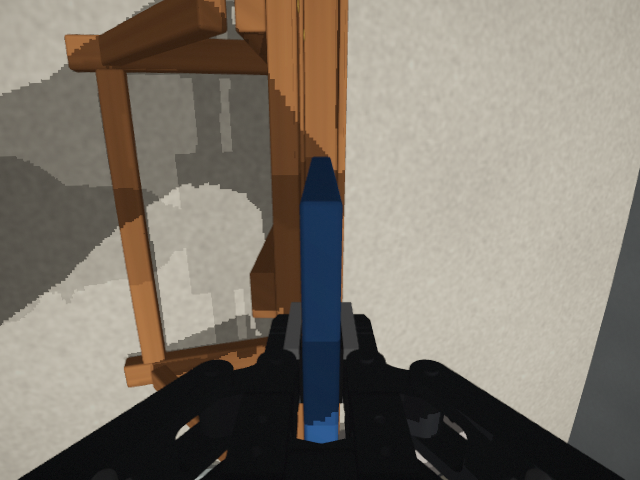

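View pics/s3c.png

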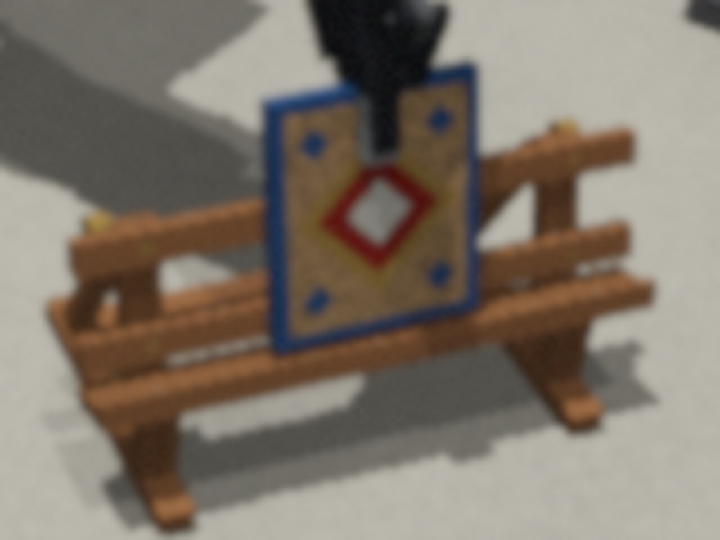

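Emit:
arm_command(
  moves=[
    {"linear": [0, -0.0005, 0.001], "twist": [0, 0, 0], "fingers": 0},
    {"linear": [0, -0.001, 0.002], "twist": [0, 0, 0], "fingers": 0},
    {"linear": [0, -0.0015, 0.003], "twist": [0, 0, 0], "fingers": 0},
    {"linear": [0, -0.002, 0.003], "twist": [0, 0, 0], "fingers": 0},
    {"linear": [0, -0.0025, 0.003], "twist": [0, 0, 0], "fingers": 0},
    {"linear": [0, -0.003, 0.003], "twist": [0, 0, 0], "fingers": 0},
    {"linear": [0, -0.0035, 0.003], "twist": [0, 0, 0], "fingers": 0},
    {"linear": [0, -0.004, 0.003], "twist": [0, 0, 0], "fingers": 0},
    {"linear": [0, -0.004, 0.003], "twist": [0, 0, 0], "fingers": 0},
    {"linear": [0, -0.004, 0.003], "twist": [0, 0, 0], "fingers": 0},
  ],
)

```text
time: 6.4
tcp_pos: [0.4796, 0.2501, 0.1746]
tcp_rot: [2.067, 2.052, 0.311]
ft_force: [1.9, 0.7, -0.6]
opening: 0.0115
```

```bash
python3 - <<'E'
from h import *
inrest(); print(manip.sense()["torque"])
E
```

```text
rest TCP mm [  6.5  -0.3 102.3] F rest [ 1.6  0.8 -1.1] err rot [ 0.0005 -0.0008  0.0007]
[-0.00019229 -0.10009775 -0.14391464]
```

Emit:
arm_command(
  moves=[
    {"linear": [0, 0, 0.0005], "twist": [0, 0, 0], "fingers": 0},
    {"linear": [0, 0, 0.001], "twist": [0, 0, 0], "fingers": 0},
    {"linear": [0, 0, 0.0015], "twist": [0, 0, 0], "fingers": 0},
    {"linear": [0, 0, 0.002], "twist": [0, 0, 0], "fingers": 0},
    {"linear": [0, 0, 0.0025], "twist": [0, 0, 0], "fingers": 0},
    {"linear": [0, 0, 0.003], "twist": [0, 0, 0], "fingers": 0},
    {"linear": [0, 0, 0.0034], "twist": [0, 0, 0], "fingers": 0},
    {"linear": [0, 0, 0.0036], "twist": [0, 0, 0], "fingers": 0},
    {"linear": [0, 0, 0.0036], "twist": [0, 0, 0], "fingers": 0},
    {"linear": [0, 0, 0.0036], "twist": [0, 0, 0], "fingers": 0},
  ],
)

```text
time: 7.4
tcp_pos: [0.4806, 0.2502, 0.1714]
tcp_rot: [2.067, 2.052, 0.312]
ft_force: [1.6, 0.9, 6.0]
opening: 0.011
```

```bash
python3 - <<'E'
from h import *
inrest()
E
```

```text
rest TCP mm [ 6.5 -0.2 98.9] F rest [3.3 0.9 5.2] err rot [ 0.001  -0.0009  0.0008]
```

Emit:
arm_command(
  moves=[
    {"linear": [0, 0, 0], "twist": [0, 0, 0], "fingers": 0.15},
    {"linear": [0, 0, 0], "twist": [0, 0, 0], "fingers": 0.25},
    {"linear": [0, 0, 0], "twist": [0, 0, 0], "fingers": 0.35},
    {"linear": [0, 0, 0], "twist": [0, 0, 0], "fingers": 0.4},
    {"linear": [0, 0, 0], "twist": [0, 0, 0], "fingers": 0.4},
    {"linear": [0, 0, -0.005], "twist": [0, 0, 0], "fingers": 0.4},
    {"linear": [0, 0, -0.025], "twist": [0, 0, 0], "fingers": 0.4},
    {"linear": [0, 0, -0.055], "twist": [0, 0, 0], "fingers": 0.4},
    {"linear": [0, 0, -0.09], "twist": [0, 0, 0], "fingers": 0.4},
    {"linear": [0, 0, -0.12], "twist": [0, 0, 0], "fingers": 0.4},
  ],
)

```text
time: 8.4
tcp_pos: [0.4443, 0.2501, 0.2876]
tcp_rot: [2.067, 2.052, 0.312]
ft_force: [0.3, 0.3, 0.5]
opening: 0.0343
```

```bash
python3 - <<'E'
from h import *
st();inrest();look("wrist","w4")
p,s=look("scene","s4"); cv2.imwrite("pics/s4c.png",cv2.resize(s[160:280,320:480],None,fx=4.5,fy=4.5,interpolation=2))
# move to target: from here to above target
P=np.array([.5234,-.3265,.300]); y=.088
rel(P,R.from_euler('Z',y).as_matrix()@TB)
E
```

```text
t 8.4 tcp [0.4443 0.2501 0.2876] F [0.33 0.29 0.51] op 0.0343 q [ 0.62  0.01 -0.19  1.13 -0.17  2.17]
[[0.0071, 0.9551, 0.2962], [1.0, -0.0069, -0.0015], [0.0006, 0.2962, -0.9551]]
rest TCP mm [  6.1  -0.5 220.6] F rest [0.5 0.3 0.4] err rot [ 0.0008 -0.0007  0.0007]
goal [ 0.5234 -0.3265  0.3   ] lin [-0.5771  0.0815  0.0131] tw [ 0.3056  0.0105 -0.0944]
```

View pics/w4.png

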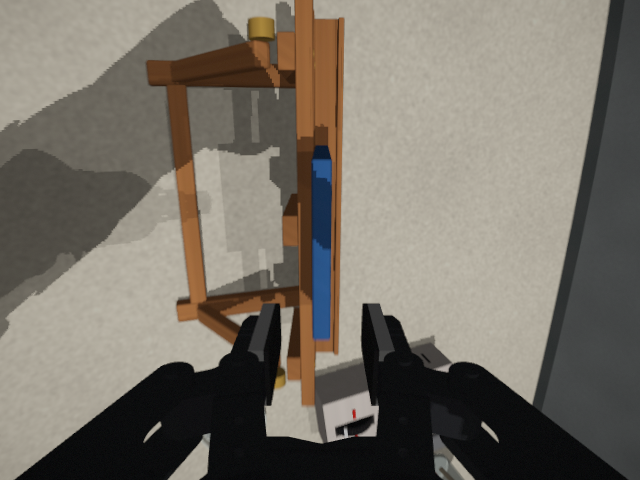

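View pics/s4c.png

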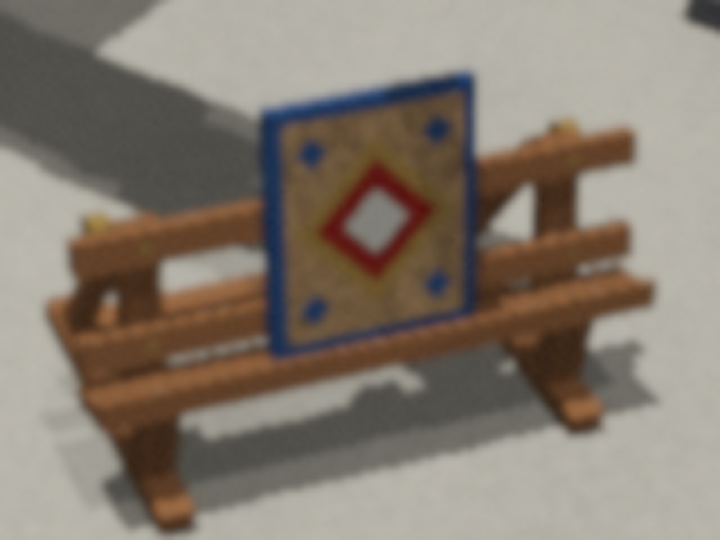

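```bash
python3 - <<'E'
from h import *
p=lp("w4"); Rr=R.from_euler('ZY',[EYAW,-.3]).as_matrix()
def onrest(uv,z):
    o,d=ray(p,[uv]); o=Rr.T@(o-EO); d=Rr.T@d[0]; return ((o+d*(z/1000-o[2])/d[2])*1000).round(1)
for n,uv,z in [("p+b",(312.5,159),140),("p+f",(331.5,159),140),("p-b",(313,339),140),("p-f",(330.5,339),140),("lip+",(344,17.5),5),("lip-",(338,353),5),("rail-",(308,405),85)]: print(n,onrest(uv,z))
E
```

```text
p+b [ -0.   59.7 140. ]
p+f [ 11.   59.7 140. ]
p-b [ -0.6 -60.  140. ]
p-f [ 11.3 -60.  140. ]
lip+ [ 24.5 166.1   5. ]
lip- [  23.7 -162.5    5. ]
rail- [  -7.  -164.1   85. ]
```

Emit:
arm_command(
  moves=[
    {"linear": [-0.04, 0.005, 0.001], "twist": [0.02, 0, -0.005], "fingers": 0.5},
    {"linear": [-0.09, 0.012, 0.002], "twist": [0.05, 0, -0.01], "fingers": 0.5},
    {"linear": [-0.14, 0.02, 0.003], "twist": [0.08, 0, -0.02], "fingers": 0.5},
    {"linear": [-0.19, 0.027, 0.004], "twist": [0.11, 0, -0.03], "fingers": 0.5},
    {"linear": [-0.24, 0.034, 0.005], "twist": [0.14, 0, -0.04], "fingers": 0.5},
    {"linear": [-0.29, 0.041, 0.006], "twist": [0.17, 0.005, -0.05], "fingers": 0.5},
    {"linear": [-0.34, 0.048, 0.008], "twist": [0.2, 0.005, -0.06], "fingers": 0.5},
    {"linear": [-0.39, 0.055, 0.009], "twist": [0.23, 0.007, -0.07], "fingers": 0.5},
    {"linear": [-0.44, 0.062, 0.01], "twist": [0.26, 0.01, -0.08], "fingers": 0.5},
    {"linear": [-0.49, 0.07, 0.011], "twist": [0.3, 0.01, -0.09], "fingers": 0.5},
  ],
)

```text
time: 9.5
tcp_pos: [0.5103, -0.2378, 0.2954]
tcp_rot: [2.127, 2.311, -0.005]
ft_force: [0.8, 1.4, 0.3]
opening: 0.0425
```

```bash
python3 - <<'E'
from h import *
P=np.array([.5234,-.3265,.250]); y=.088
rel(P,R.from_euler('Z',y).as_matrix()@TB)
E
```

```text
goal [ 0.5234 -0.3265  0.25  ] lin [-0.0893  0.0058  0.0456] tw [-0.0015  0.0029 -0.005 ]
```

Emit:
arm_command(
  moves=[
    {"linear": [-0.035, 0.002, 0.01], "twist": [-0.001, 0.003, -0.005], "fingers": 0.5},
    {"linear": [-0.065, 0.004, 0.025], "twist": [-0.001, 0.003, -0.005], "fingers": 0.5},
    {"linear": [-0.085, 0.006, 0.04], "twist": [-0.001, 0.003, -0.005], "fingers": 0.5},
    {"linear": [-0.089, 0.006, 0.045], "twist": [-0.001, 0.003, -0.005], "fingers": 0.5},
    {"linear": [-0.089, 0.006, 0.045], "twist": [-0.001, 0.003, -0.005], "fingers": 0.5},
    {"linear": [-0.089, 0.006, 0.045], "twist": [-0.001, 0.003, -0.005], "fingers": 0.5},
    {"linear": [-0.089, 0.006, 0.045], "twist": [-0.001, 0.003, -0.005], "fingers": 0.5},
    {"linear": [-0.089, 0.006, 0.045], "twist": [-0.001, 0.003, -0.005], "fingers": 0.5},
    {"linear": [-0.089, 0.006, 0.045], "twist": [-0.001, 0.003, -0.005], "fingers": 0.5},
    {"linear": [-0.089, 0.006, 0.045], "twist": [-0.001, 0.003, -0.005], "fingers": 0.5},
  ],
)

```text
time: 10.5
tcp_pos: [0.5243, -0.3235, 0.2514]
tcp_rot: [2.12, 2.317, 0.001]
ft_force: [-0.6, 0.1, 0.0]
opening: 0.0428
```

```bash
python3 - <<'E'
from h import *
st();look("wrist","w5")
im=cv2.imread("pics/w5.png"); cv2.imwrite("pics/w5c.png",cv2.resize(im[100:320,230:430],None,fx=2.7,fy=2.7,interpolation=2))
E
```

```text
t 10.5 tcp [ 0.5243 -0.3235  0.2514] F [-0.6   0.12  0.02] op 0.0428 q [-0.55  0.39  0.26  1.44  0.    0.93]
[[-0.0886, 0.9961, 0.0014], [0.9961, 0.0886, -0.0007], [-0.0008, 0.0013, -1.0]]
```

View pics/w5.png

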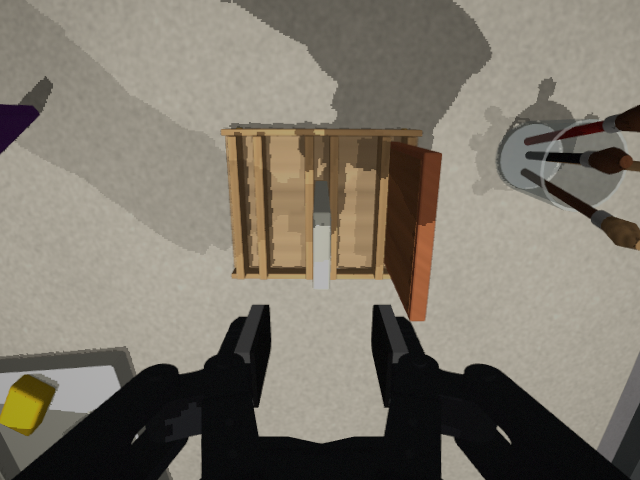

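View pics/w5c.png

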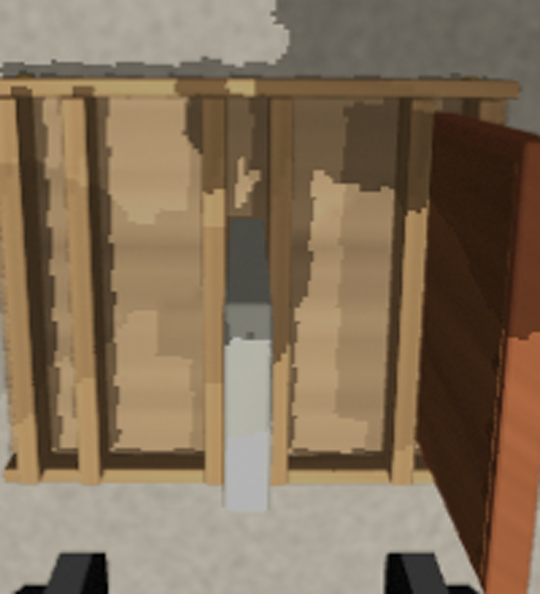

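```bash
python3 - <<'E'
from h import *
p=lp("w5"); g=lambda x,y:(230+x/2.7-.3,100+y/2.7-.3)
X=onz(p,[g(*q) for q in [(226,304),(271,304),(268,511),(224,511)]],.152); m=X.mean(0); e=(X[0]+X[1]-X[2]-X[3])/2
print(m,np.linalg.norm(e),np.linalg.norm(X[1]-X[0]),np.arctan2(-e[0],e[1]))
rel(np.array([m[0],m[1],.109]),R.from_euler('Z',.087).as_matrix()@TB)
E
```

```text
[ 0.52357695 -0.32667331  0.152     ] 0.054942860791218594 0.010911324310502365 0.07639413645101607
goal [ 0.5236 -0.3267  0.109 ] lin [-0.0029 -0.0011  0.1422] tw [0.0011 0.0007 0.0015]
```

Emit:
arm_command(
  moves=[
    {"linear": [-0.003, -0.001, 0.04], "twist": [0, 0, 0], "fingers": 0.5},
    {"linear": [-0.003, -0.001, 0.08], "twist": [0, 0, 0], "fingers": 0.5},
    {"linear": [-0.003, -0.001, 0.115], "twist": [0, 0, 0], "fingers": 0.5},
    {"linear": [-0.003, -0.001, 0.135], "twist": [0, 0, 0], "fingers": 0.5},
    {"linear": [-0.003, -0.001, 0.142], "twist": [0, 0, 0], "fingers": 0.5},
    {"linear": [-0.003, -0.001, 0.142], "twist": [0, 0, 0], "fingers": 0.4},
    {"linear": [-0.003, -0.001, 0.142], "twist": [0, 0, 0], "fingers": 0.0},
    {"linear": [-0.003, -0.001, 0.142], "twist": [0, 0, 0], "fingers": 0.0},
    {"linear": [-0.003, -0.001, 0.142], "twist": [0, 0, 0], "fingers": 0.0},
    {"linear": [-0.003, -0.001, 0.142], "twist": [0, 0, 0], "fingers": 0.0},
  ],
)

```text
time: 11.55
tcp_pos: [0.5245, -0.3275, 0.1105]
tcp_rot: [2.119, 2.314, 0.001]
ft_force: [-0.2, 0.5, 7.0]
opening: 0.0111
```

```bash
python3 - <<'E'
from h import *
st(); P,Rg=goal((15,103,230)); rel(P,Rg)
E
```

```text
t 11.55 tcp [ 0.5245 -0.3275  0.1105] F [-0.18  0.55  6.95] op 0.0111 q [-0.56  0.45 -0.01  1.11  0.    0.92]
[[-0.0881, 0.9961, 0.0033], [0.9961, 0.0881, -0.0019], [-0.0022, 0.0032, -1.0]]
goal [0.4508 0.3536 0.2992] lin [ 0.6846 -0.0128 -0.1902] tw [-0.2965 -0.0124  0.0958]
```

Emit:
arm_command(
  moves=[
    {"linear": [0, 0, -0.03], "twist": [0, 0, 0], "fingers": 0},
    {"linear": [0, 0, -0.075], "twist": [0, 0, 0], "fingers": 0},
    {"linear": [0, 0, -0.12], "twist": [0, 0, 0], "fingers": 0},
    {"linear": [0, 0, -0.165], "twist": [0, 0, 0], "fingers": 0},
    {"linear": [0.025, 0, -0.205], "twist": [-0.02, 0, 0.01], "fingers": 0},
    {"linear": [0.065, 0, -0.23], "twist": [-0.05, 0, 0.02], "fingers": 0},
    {"linear": [0.11, 0, -0.25], "twist": [-0.08, -0.003, 0.03], "fingers": 0},
    {"linear": [0.158, -0.001, -0.26], "twist": [-0.11, -0.005, 0.04], "fingers": 0},
    {"linear": [0.206, -0.002, -0.265], "twist": [-0.14, -0.006, 0.05], "fingers": 0},
    {"linear": [0.254, -0.003, -0.265], "twist": [-0.17, -0.007, 0.055], "fingers": 0},
  ],
)

```text
time: 12.55
tcp_pos: [0.4976, -0.0726, 0.3752]
tcp_rot: [2.096, 2.164, 0.186]
ft_force: [1.2, 0.4, -1.8]
opening: 0.0114
```

```bash
python3 - <<'E'
from h import *
st(); P,Rg=goal((12,102,280)); rel(P,Rg)
E
```

```text
t 12.55 tcp [ 0.4976 -0.0726  0.3752] F [ 1.22  0.43 -1.75] op 0.0114 q [-0.16  0.06  0.11  1.46  0.03  1.38]
[[-0.0319, 0.9843, 0.1736], [0.9995, 0.0319, 0.0029], [-0.0027, 0.1736, -0.9848]]
goal [0.4331 0.3528 0.346 ] lin [ 0.4272 -0.0549  0.0188] tw [-0.1254 -0.0068  0.0394]
```

Emit:
arm_command(
  moves=[
    {"linear": [0.048, -0.005, 0], "twist": [-0.01, 0, 0], "fingers": 0},
    {"linear": [0.096, -0.01, 0], "twist": [-0.025, 0, 0.005], "fingers": 0},
    {"linear": [0.144, -0.017, 0], "twist": [-0.04, 0, 0.01], "fingers": 0},
    {"linear": [0.19, -0.024, 0], "twist": [-0.055, 0, 0.015], "fingers": 0},
    {"linear": [0.236, -0.03, 0], "twist": [-0.07, 0, 0.02], "fingers": 0},
    {"linear": [0.282, -0.036, 0], "twist": [-0.085, -0.003, 0.025], "fingers": 0},
    {"linear": [0.328, -0.042, 0.005], "twist": [-0.1, -0.005, 0.03], "fingers": 0},
    {"linear": [0.37, -0.048, 0.01], "twist": [-0.115, -0.006, 0.035], "fingers": 0},
    {"linear": [0.405, -0.053, 0.015], "twist": [-0.125, -0.007, 0.039], "fingers": 0},
    {"linear": [0.427, -0.055, 0.018], "twist": [-0.125, -0.007, 0.039], "fingers": 0},
  ],
)

```text
time: 13.55
tcp_pos: [0.4316, 0.3532, 0.3452]
tcp_rot: [2.067, 2.057, 0.306]
ft_force: [-0.4, -0.2, -0.5]
opening: 0.0114
```

```bash
python3 - <<'E'
from h import *
st();inrest(); P,Rg=goal((10,102,130)); rel(P,Rg); look("wrist","w6")
E
```

```text
t 13.55 tcp [0.4316 0.3532 0.3452] F [-0.43 -0.19 -0.52] op 0.0114 q [ 0.8   0.12  0.08  1.33 -0.21  2.36]
[[0.0046, 0.9565, 0.2916], [1.0, -0.0043, -0.0017], [-0.0003, 0.2916, -0.9565]]
rest TCP mm [ 10.3 102.4 279.7] F rest [-0.6 -0.2 -0.4] err rot [0.0007 0.0041 0.0034]
goal [0.4756 0.3524 0.2021] lin [-0.0005  0.0003  0.1497] tw [-0.0041 -0.0007  0.0034]
```

View pics/w6.png

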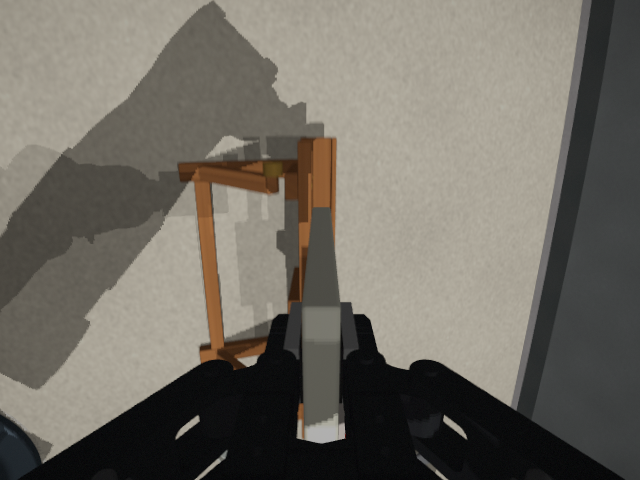

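```bash
python3 - <<'E'
from h import *
s=manip.sense(); M=R.from_rotvec(s["tcp_rot"]).as_matrix(); p=lp("w6")
o,d=ray(p,[(302.5,306),(340,306),(312,208),(330,208)])
o=M.T@(o-s["tcp_pos"]); d=(M.T@d.T).T
for i,z in enumerate([-.041,-.041,.099,.099]): print((o+d[i]*(z-o[2])/d[i][2]).round(4))
E
```

```text
[ 0.0259 -0.0068 -0.041 ]
[ 0.0259  0.0046 -0.041 ]
[ 0.0249 -0.0069  0.099 ]
[0.0249 0.0049 0.099 ]
```

Emit:
arm_command(
  moves=[
    {"linear": [0, 0, 0.025], "twist": [-0.004, 0, 0.003], "fingers": 0},
    {"linear": [0, 0, 0.05], "twist": [-0.004, 0, 0.003], "fingers": 0},
    {"linear": [0, 0, 0.075], "twist": [-0.004, 0, 0.003], "fingers": 0},
    {"linear": [0, 0, 0.1], "twist": [-0.004, 0, 0.003], "fingers": 0},
    {"linear": [0, 0, 0.125], "twist": [-0.004, 0, 0.003], "fingers": 0},
    {"linear": [0, 0, 0.145], "twist": [-0.004, 0, 0.003], "fingers": 0},
    {"linear": [0, 0, 0.158], "twist": [-0.004, 0, 0.003], "fingers": 0},
    {"linear": [0, 0, 0.168], "twist": [-0.004, 0, 0.003], "fingers": 0},
    {"linear": [0, 0, 0.173], "twist": [-0.004, 0, 0.003], "fingers": 0},
    {"linear": [0, 0, 0.173], "twist": [-0.004, 0, 0.003], "fingers": 0},
  ],
)

```text
time: 14.6
tcp_pos: [0.4833, 0.3502, 0.1799]
tcp_rot: [2.07, 2.05, 0.309]
ft_force: [-0.8, -0.3, -0.4]
opening: 0.0113
```

```bash
python3 - <<'E'
from h import *
st();inrest(); P,Rg=goal((6.5,102,99)); rel(P,Rg); look("wrist","w7")
p,s=look("scene","s7"); cv2.imwrite("pics/s7c.png",cv2.resize(s[140:280,320:480],None,fx=4.2,fy=4.2,interpolation=2))
E
```

```text
t 14.6 tcp [0.4833 0.3502 0.1799] F [-0.76 -0.33 -0.36] op 0.0113 q [ 0.73  0.22 -0.21  0.91 -0.2   2.29]
[[0.0097, 0.9554, 0.2951], [1.0, -0.0093, -0.0028], [0.0, 0.2951, -0.9555]]
rest TCP mm [ 10.8  99.9 106.4] F rest [-0.8 -0.3 -0.1] err rot [-0.0005  0.0004 -0.0017]
goal [0.4814 0.3524 0.1715] lin [ 0.0021 -0.0043  0.0074] tw [-0.0004  0.0005 -0.0017]
```

View pics/w7.png

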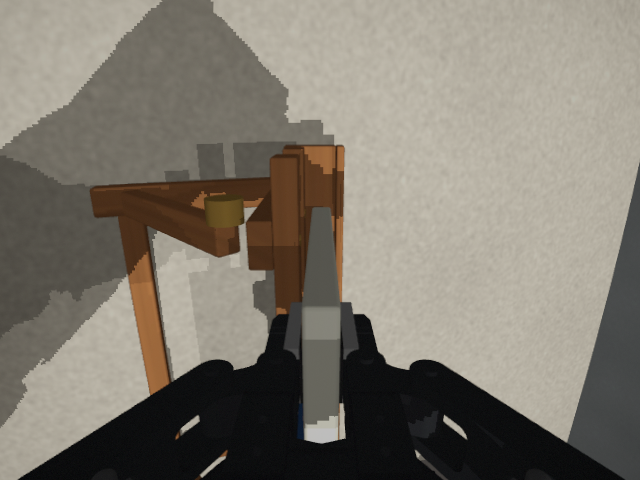

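View pics/s7c.png

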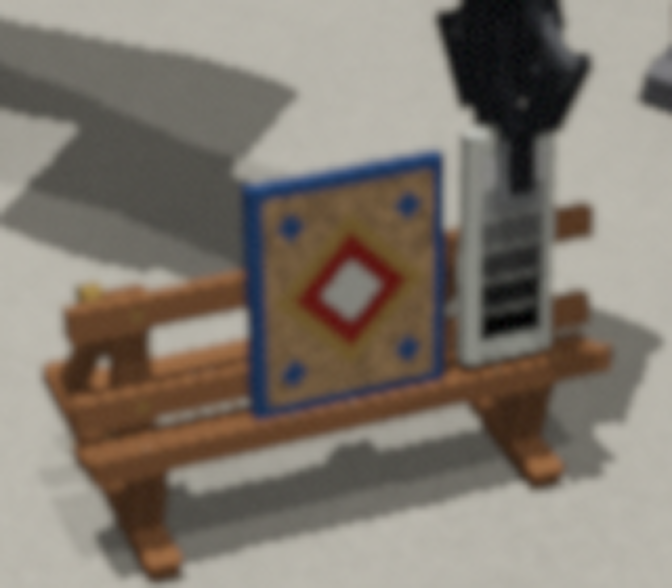

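Emit:
arm_command(
  moves=[
    {"linear": [0.001, -0.0005, 0.001], "twist": [0, 0, 0], "fingers": 0},
    {"linear": [0.002, -0.001, 0.002], "twist": [0, 0, 0], "fingers": 0},
    {"linear": [0.003, -0.0015, 0.003], "twist": [0, 0, 0], "fingers": 0},
    {"linear": [0.004, -0.002, 0.004], "twist": [0, 0, 0], "fingers": 0},
    {"linear": [0.004, -0.0025, 0.004], "twist": [0, 0, 0], "fingers": 0},
    {"linear": [0.004, -0.003, 0.004], "twist": [0, 0, 0], "fingers": 0},
    {"linear": [0.004, -0.0035, 0.004], "twist": [0, 0, 0], "fingers": 0},
    {"linear": [0.004, -0.004, 0.004], "twist": [0, 0, 0], "fingers": 0},
    {"linear": [0.004, -0.0044, 0.004], "twist": [0, 0, 0], "fingers": 0},
    {"linear": [0.004, -0.0044, 0.004], "twist": [0, 0, 0], "fingers": 0},
  ],
)

```text
time: 15.7
tcp_pos: [0.4804, 0.3545, 0.175]
tcp_rot: [2.069, 2.049, 0.31]
ft_force: [0.6, 0.1, -1.2]
opening: 0.011
```

```bash
python3 - <<'E'
from h import *
inrest()
p,s=look("scene","s8"); cv2.imwrite("pics/s8c.png",cv2.resize(s[160:260,370:470],None,fx=6,fy=6,interpolation=2))
E
```

```text
rest TCP mm [  6.6 104.1 102.7] F rest [ 0.2  0.1 -1.3] err rot [-0.0001 -0.0002 -0.0017]
```

View pics/s8c.png

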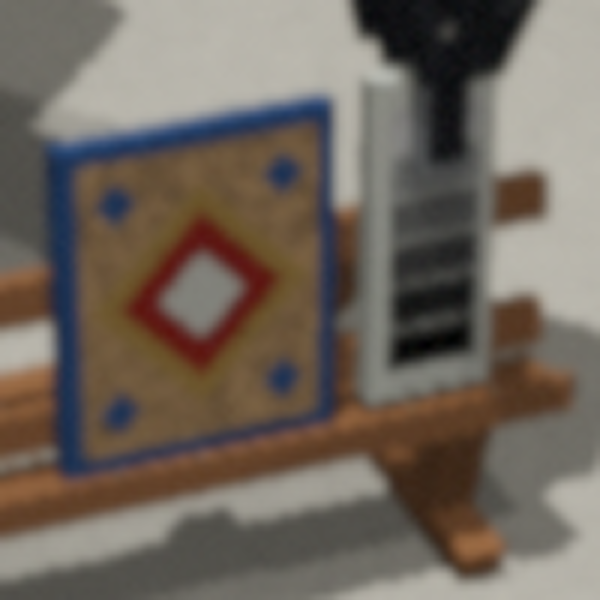

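```bash
python3 - <<'E'
from h import *
p=lp("s8"); Rr=R.from_euler('ZY',[EYAW,-.3]).as_matrix()
g=lambda x,y:(370+x/6-.4,160+y/6-.4)
for n,q in [("pL",(80,472)),("pR",(333,418)),("tL",(377,404)),("tR",(493,385)),("pRt",(330,100)),("tRt",(493,75))]:
    o,d=ray(p,[g(*q)]); o=Rr.T@(o-EO); d=Rr.T@d[0]; print(n,((o+d*(.012-o[0])/d[0])*1000).round(1))
E
```

```text
pL [ 12.  -52.7   4.7]
pR [12.  60.8  3.3]
tL [12.  81.2  5.1]
tR [ 12.  136.    1.8]
pRt [ 12.   58.4 140.7]
tRt [ 12.  131.1 138.1]
```

Emit:
arm_command(
  moves=[
    {"linear": [0, -0.0003, 0.0005], "twist": [0, 0, 0], "fingers": 0},
    {"linear": [0, -0.0006, 0.001], "twist": [0, 0, 0], "fingers": 0},
    {"linear": [0, -0.0006, 0.0015], "twist": [0, 0, 0], "fingers": 0},
    {"linear": [0, -0.0006, 0.002], "twist": [0, 0, 0], "fingers": 0},
    {"linear": [0, -0.0006, 0.0025], "twist": [0, 0, 0], "fingers": 0},
    {"linear": [0, -0.0006, 0.003], "twist": [0, 0, 0], "fingers": 0},
    {"linear": [0, -0.0006, 0.0034], "twist": [0, 0, 0], "fingers": 0},
    {"linear": [0, -0.0006, 0.0038], "twist": [0, 0, 0], "fingers": 0},
    {"linear": [0, -0.0006, 0.0038], "twist": [0, 0, 0], "fingers": 0},
    {"linear": [0, -0.0006, 0.0038], "twist": [0, 0, 0], "fingers": 0},
  ],
)

```text
time: 16.75
tcp_pos: [0.4813, 0.3547, 0.1714]
tcp_rot: [2.069, 2.049, 0.311]
ft_force: [6.0, 1.3, 2.8]
opening: 0.0113
```

```bash
python3 - <<'E'
from h import *
inrest()
E
```

```text
rest TCP mm [  6.4 104.3  99. ] F rest [6.5 1.3 0.9] err rot [ 0.0002 -0.0009 -0.0018]
```

Emit:
arm_command(
  moves=[
    {"linear": [0, 0.0002, 0.0002], "twist": [0, 0, 0], "fingers": 0},
    {"linear": [0, 0.0003, 0.0003], "twist": [0, 0, 0], "fingers": 0},
    {"linear": [0, 0.0003, 0.0003], "twist": [0, 0, 0], "fingers": 0.15},
    {"linear": [0, 0.0003, 0.0003], "twist": [0, 0, 0], "fingers": 0.25},
    {"linear": [0, 0.0003, 0.0003], "twist": [0, 0, 0], "fingers": 0.35},
    {"linear": [0, 0.0003, 0.0003], "twist": [0, 0, 0], "fingers": 0.4},
    {"linear": [0, 0.0003, -0.003], "twist": [0, 0, 0], "fingers": 0.4},
    {"linear": [0, 0.0003, -0.02], "twist": [0, 0, 0], "fingers": 0.4},
    {"linear": [0, 0.0003, -0.05], "twist": [0, 0, 0], "fingers": 0.4},
    {"linear": [0, 0.0003, -0.09], "twist": [0, 0, 0], "fingers": 0.4},
  ],
)

```text
time: 17.75
tcp_pos: [0.4536, 0.3539, 0.2566]
tcp_rot: [2.07, 2.05, 0.305]
ft_force: [0.1, 0.7, 0.1]
opening: 0.0339
```

```bash
python3 - <<'E'
from h import *
st();inrest();look("wrist","w9");look("scene","s9");p,t=look("top","t9")
s=cv2.imread("pics/s9.png"); cv2.imwrite("pics/s9c.png",cv2.resize(s[160:260,370:470],None,fx=6,fy=6,interpolation=2))
cv2.imwrite("pics/t9c.png",cv2.resize(t[135:240,310:385],None,fx=5.5,fy=5.5,interpolation=2))
E
```

```text
t 17.75 tcp [0.4536 0.3539 0.2566] F [0.15 0.68 0.09] op 0.0339 q [ 0.77  0.16 -0.1   1.11 -0.21  2.33]
[[0.0099, 0.9561, 0.2929], [0.9999, -0.0089, -0.0048], [-0.002, 0.293, -0.9561]]
rest TCP mm [  5.1 103.3 188.6] F rest [0.2 0.7 0. ] err rot [-0.0025  0.0027 -0.0012]
```

View pics/w9.png

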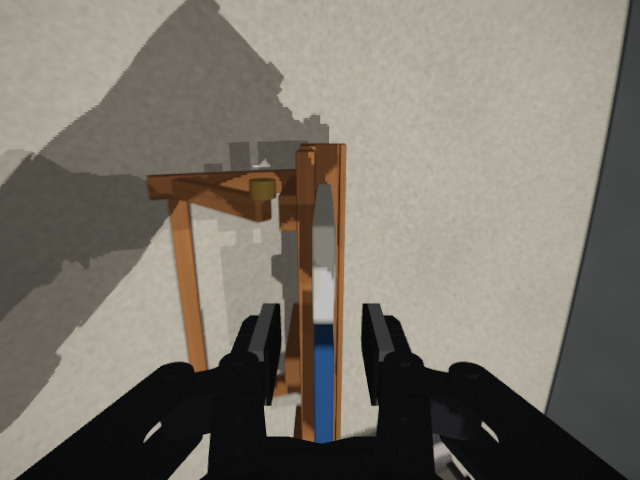

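View pics/s9c.png

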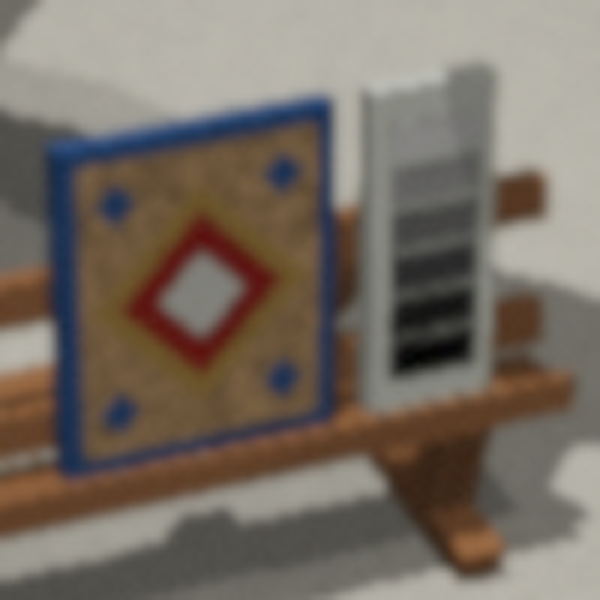

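View pics/t9c.png

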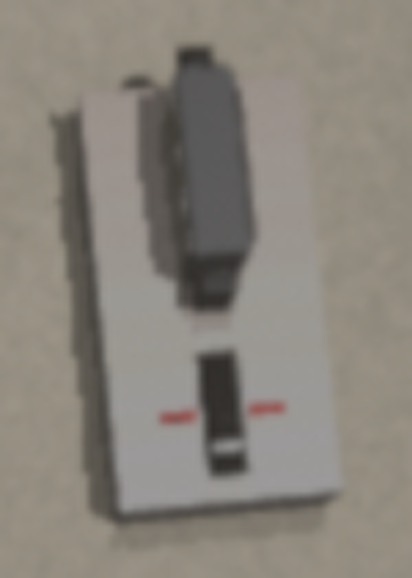

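```bash
cat >> h.py <<'E'
LY=.114; WC=np.array([.5592,-.0528,.067])
def lgoal(dx,dz,dy=0):
    Rl=R.from_euler('Z',LY).as_matrix()
    return WC+Rl@(np.array([dx,dy,dz])/1000), Rl@np.array([[-1,0,0],[0,1,0],[0,0,-1.]])
E
python3 - <<'E'
from h import *
rel(*lgoal(-9,150))
E
```

```text
goal [ 0.5503 -0.0538  0.217 ] lin [-0.4089  0.082   0.0692] tw [ 0.2302  0.2538 -1.6799]
```

Emit:
arm_command(
  moves=[
    {"linear": [-0.04, 0.008, 0], "twist": [0.02, 0.022, -0.145], "fingers": 0.4},
    {"linear": [-0.085, 0.017, 0], "twist": [0.04, 0.043, -0.29], "fingers": 0.4},
    {"linear": [-0.13, 0.026, 0], "twist": [0.06, 0.065, -0.435], "fingers": 0.3},
    {"linear": [-0.175, 0.035, 0.01], "twist": [0.08, 0.087, -0.58], "fingers": 0.2},
    {"linear": [-0.22, 0.044, 0.02], "twist": [0.1, 0.109, -0.725], "fingers": 0.1},
    {"linear": [-0.265, 0.053, 0.03], "twist": [0.12, 0.13, -0.87], "fingers": 0},
    {"linear": [-0.31, 0.062, 0.045], "twist": [0.14, 0.152, -1.015], "fingers": 0},
    {"linear": [-0.35, 0.07, 0.055], "twist": [0.159, 0.174, -1.16], "fingers": 0},
    {"linear": [-0.385, 0.077, 0.065], "twist": [0.179, 0.196, -1.305], "fingers": 0},
    {"linear": [-0.409, 0.082, 0.069], "twist": [0.199, 0.217, -1.45], "fingers": 0},
  ],
)

```text
time: 18.9
tcp_pos: [0.549, -0.0575, 0.2137]
tcp_rot: [0.398, 3.066, 0.075]
ft_force: [0.7, -0.0, 0.5]
opening: -0.0001
```

```bash
python3 - <<'E'
from h import *
st(); rel(*lgoal(-45,90))
E
```

```text
t 18.9 tcp [ 0.549  -0.0575  0.2137] F [ 0.68 -0.02  0.47] op -0.0001 q [-0.13  0.25 -0.04  1.23  0.05  0.13]
[[-0.9656, 0.2541, 0.0545], [0.2564, 0.9657, 0.0417], [-0.0421, 0.0543, -0.9976]]
goal [ 0.5145 -0.0579  0.157 ] lin [ 0.0356 -0.0123  0.0547] tw [ 0.0459  0.0517 -0.3723]
```

```bash
python3 - <<'E'
from h import *
rel(*lgoal(-9,60))
E
```

```text
goal [ 0.5503 -0.0538  0.127 ] lin [ 0.0033 -0.0009  0.0867] tw [ 0.0459  0.0517 -0.3723]
```

Emit:
arm_command(
  moves=[
    {"linear": [0.003, -0.001, 0.02], "twist": [0.015, 0.017, -0.124], "fingers": 0},
    {"linear": [0.003, -0.001, 0.045], "twist": [0.03, 0.034, -0.248], "fingers": 0},
    {"linear": [0.003, -0.001, 0.07], "twist": [0.046, 0.052, -0.372], "fingers": 0},
    {"linear": [0.003, -0.001, 0.087], "twist": [0.046, 0.052, -0.372], "fingers": 0},
    {"linear": [0.003, -0.001, 0.087], "twist": [0.046, 0.052, -0.372], "fingers": 0},
    {"linear": [0.003, -0.001, 0.087], "twist": [0.046, 0.052, -0.372], "fingers": 0},
    {"linear": [0.003, -0.001, 0.087], "twist": [0.046, 0.052, -0.372], "fingers": 0},
    {"linear": [0.003, -0.001, 0.087], "twist": [0.046, 0.052, -0.372], "fingers": 0},
    {"linear": [0.003, -0.001, 0.087], "twist": [0.046, 0.052, -0.372], "fingers": 0},
    {"linear": [0.003, -0.001, 0.087], "twist": [0.046, 0.052, -0.372], "fingers": 0},
  ],
)

```text
time: 19.9
tcp_pos: [0.5514, -0.0518, 0.1289]
tcp_rot: [-0.17, 3.134, -0.0]
ft_force: [-0.5, 0.6, -0.6]
opening: 0.0004
```

```bash
python3 - <<'E'
from h import *
st();look("wrist","w10")
E
```

```text
t 19.9 tcp [ 0.5514 -0.0518  0.1289] F [-0.47  0.63 -0.62] op 0.0004 q [-0.09  0.34 -0.14  1.09  0.   -0.2 ]
[[-0.9941, -0.1085, 0.0034], [-0.1085, 0.9941, -0.0001], [-0.0034, -0.0005, -1.0]]
```

View pics/w10.png

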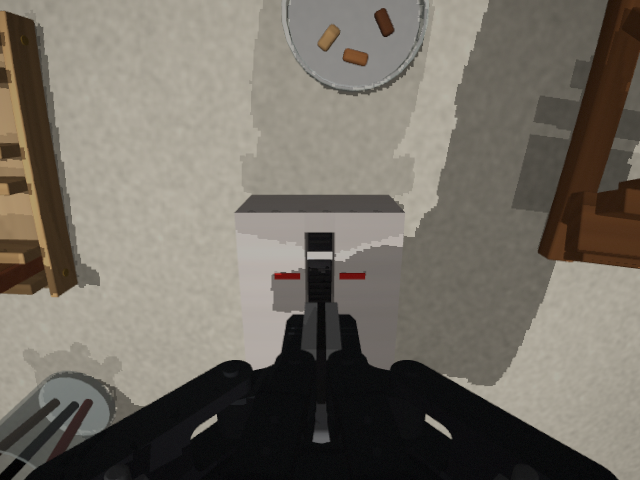

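```bash
cat >> h.py <<'E'
def wheel(p,mL,mR,line,upd=True):
    mk=onz(p,[mL,mR],.056); c=mk.mean(0); ex=np.array([np.cos(LY),np.sin(LY),0])
    print("marks",mk.round(4).tolist(),"mid",c.round(4))
    o,d=ray(p,[line]); d=d[0]/np.linalg.norm(d[0]); A=np.array([c[0],c[1],.035])
    # 2D in (ex,z)
    o2=np.array([(o-A)@ex,o[2]-.035]); d2=np.array([d@ex,d[2]])
    a=d2@d2;b=o2@d2;cc=o2@o2-.032**2; t=(-b-np.sqrt(b*b-a*cc))/a; q=o2+t*d2
    print("line pt mm",(q*1000).round(1),"angle",np.arctan2(q[0],q[1]).round(3),"pt",(o+t*d).round(4))
E
python3 - <<'E'
from h import *
p=lp("w10"); wheel(p,(287.5,276),(352,276),(320,255.5))
print(onz(p,[(305,232.5),(334,232.5)],.056))
m=onz(p,[(287.5,276),(352,276)],.056); d=m[0]-m[1]; print(np.arctan2(d[0],-d[1]))
im=cv2.imread("pics/w10.png"); cv2.imwrite("pics/w10c.png",cv2.resize(im[220:310,260:380],None,fx=6,fy=6,interpolation=2))
E
```

```text
marks [[0.5623, -0.0712, 0.056], [0.558, -0.0316, 0.056]] mid [ 0.5602 -0.0514  0.056 ]
line pt mm [-15.9  27.8] angle -0.52 pt [ 0.5444 -0.0529  0.0628]
[[ 0.53333605 -0.06305483  0.056     ]
 [ 0.53149033 -0.04595542  0.056     ]]
0.1075962964661793
```

View pics/w10c.png

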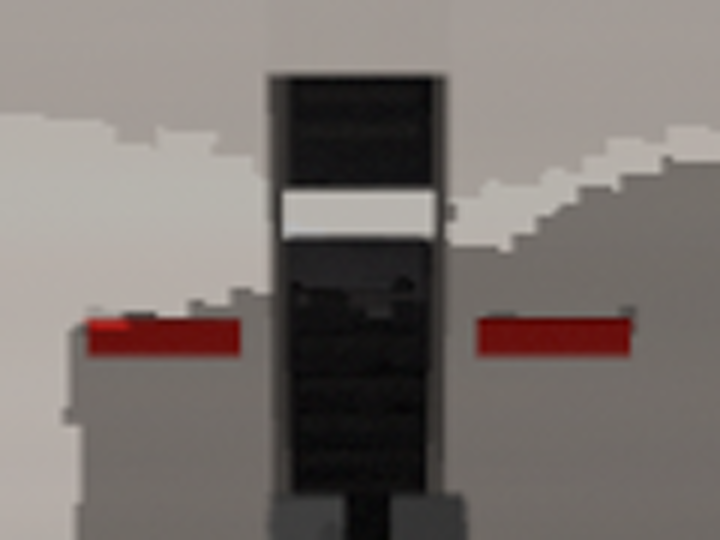

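```bash
sed -i 's/^LY=.*/LY=.11; WC=np.array([.5602,-.0514,.067])/' h.py; python3 - <<'E'
from h import *
rel(*lgoal(-8.3,1.5))
E
```

```text
goal [ 0.552  -0.0523  0.0685] lin [-0.0003 -0.0005  0.0603] tw [-0.0005  0.0031 -0.0013]
```

Emit:
arm_command(
  moves=[
    {"linear": [0, -0.0005, 0.015], "twist": [0, 0.003, 0], "fingers": 0},
    {"linear": [0, -0.0005, 0.03], "twist": [0, 0.003, 0], "fingers": 0},
    {"linear": [0, -0.0005, 0.043], "twist": [0, 0.003, 0], "fingers": 0},
    {"linear": [0, -0.0005, 0.052], "twist": [0, 0.003, 0], "fingers": 0},
    {"linear": [0, -0.0005, 0.056], "twist": [0, 0.003, 0], "fingers": 0},
    {"linear": [0, -0.0005, 0.058], "twist": [0, 0.003, 0], "fingers": 0},
    {"linear": [0, -0.0005, 0.059], "twist": [0, 0.003, 0], "fingers": 0},
    {"linear": [0, -0.0005, 0.059], "twist": [0, 0.003, 0], "fingers": 0},
    {"linear": [0, -0.0005, 0.059], "twist": [0, 0.003, 0], "fingers": 0},
    {"linear": [0, -0.0005, 0.059], "twist": [0, 0.003, 0], "fingers": 0},
  ],
)

```text
time: 20.95
tcp_pos: [0.5517, -0.0523, 0.0697]
tcp_rot: [-0.171, 3.137, -0.001]
ft_force: [-0.9, 0.9, -0.4]
opening: -0.0001
```

```bash
python3 - <<'E'
from h import *
st();rel(*lgoal(-8.3,0))
E
```

```text
t 20.95 tcp [ 0.5517 -0.0523  0.0697] F [-0.94  0.91 -0.4 ] op -0.0001 q [-0.09  0.39 -0.23  0.95 -0.   -0.2 ]
[[-0.9941, -0.1086, 0.0001], [-0.1086, 0.9941, -0.0004], [-0.0, -0.0004, -1.0]]
goal [ 0.552  -0.0523  0.067 ] lin [-0.0003 -0.      0.0027] tw [-0.0004  0.     -0.0012]
```

Now creep to contact.

Emit:
arm_command(
  moves=[
    {"linear": [0, 0, 0.0008], "twist": [0, 0, 0], "fingers": 0},
    {"linear": [0, 0, 0.0014], "twist": [0, 0, 0], "fingers": 0},
    {"linear": [0, 0, 0.0018], "twist": [0, 0, 0], "fingers": 0},
    {"linear": [0, 0, 0.0022], "twist": [0, 0, 0], "fingers": 0},
    {"linear": [0, 0, 0.0025], "twist": [0, 0, 0], "fingers": 0},
    {"linear": [0, 0, 0.0028], "twist": [0, 0, 0], "fingers": 0},
    {"linear": [0, 0, 0.003], "twist": [0, 0, 0], "fingers": 0},
    {"linear": [0, 0, 0.003], "twist": [0, 0, 0], "fingers": 0},
    {"linear": [0, 0, 0.003], "twist": [0, 0, 0], "fingers": 0},
    {"linear": [0, 0, 0.003], "twist": [0, 0, 0], "fingers": 0},
  ],
)

```text
time: 21.95
tcp_pos: [0.5517, -0.0523, 0.0668]
tcp_rot: [-0.171, 3.137, -0.001]
ft_force: [-1.4, 1.0, 4.8]
opening: 0.0001
```

```bash
python3 - <<'E'
from h import *
st()
E
```

```text
t 21.95 tcp [ 0.5517 -0.0523  0.0668] F [-1.4   0.99  4.78] op 0.0001 q [-0.09  0.39 -0.23  0.94 -0.   -0.2 ]
[[-0.9941, -0.1087, 0.0001], [-0.1087, 0.9941, -0.0004], [-0.0001, -0.0004, -1.0]]
```

Emit:
arm_command(
  moves=[
    {"linear": [-0.0015, 0, 0], "twist": [0, 0, 0], "fingers": 0},
    {"linear": [-0.0035, 0, 0], "twist": [0, 0, 0], "fingers": 0},
    {"linear": [-0.0055, 0, 0], "twist": [0, 0, 0], "fingers": 0},
    {"linear": [-0.0075, 0, 0], "twist": [0, 0, 0], "fingers": 0},
    {"linear": [-0.0095, 0, 0], "twist": [0, 0, 0], "fingers": 0},
    {"linear": [-0.0115, 0, 0], "twist": [0, 0, 0], "fingers": 0},
    {"linear": [-0.0135, 0, 0], "twist": [0, 0, 0], "fingers": 0},
    {"linear": [-0.0152, 0, 0], "twist": [0, 0, 0], "fingers": 0},
    {"linear": [-0.0165, 0, 0], "twist": [0, 0, 0], "fingers": 0},
    {"linear": [-0.0165, 0, 0], "twist": [0, 0, 0], "fingers": 0},
  ],
)

```text
time: 22.95
tcp_pos: [0.5685, -0.0504, 0.067]
tcp_rot: [-0.171, 3.136, -0.001]
ft_force: [-0.3, 0.5, 6.0]
opening: -0.0
```

```bash
python3 - <<'E'
from h import *
st()
E
```

```text
t 22.95 tcp [ 0.5685 -0.0504  0.067 ] F [-0.3   0.46  6.01] op -0.0 q [-0.09  0.42 -0.19  0.96 -0.   -0.2 ]
[[-0.9941, -0.1087, 0.0009], [-0.1087, 0.9941, -0.0003], [-0.0008, -0.0004, -1.0]]
```

Emit:
arm_command(
  moves=[
    {"linear": [0, 0, -0.003], "twist": [0, 0, 0], "fingers": 0},
    {"linear": [0, 0, -0.015], "twist": [0, 0, 0], "fingers": 0},
    {"linear": [0.01, 0, -0.035], "twist": [0, 0, 0], "fingers": 0},
    {"linear": [0.017, 0, -0.06], "twist": [0, 0, 0], "fingers": 0},
    {"linear": [0.017, 0, -0.06], "twist": [0, 0, 0], "fingers": 0},
    {"linear": [0.017, 0, -0.06], "twist": [0, 0, 0], "fingers": 0},
    {"linear": [0.017, 0, -0.06], "twist": [0, 0, 0], "fingers": 0},
    {"linear": [0.017, 0, -0.06], "twist": [0, 0, 0], "fingers": 0},
    {"linear": [0.017, 0, -0.06], "twist": [0, 0, 0], "fingers": 0},
    {"linear": [0.017, 0, -0.06], "twist": [0, 0, 0], "fingers": 0},
  ],
)

```text
time: 23.95
tcp_pos: [0.5508, -0.0523, 0.1259]
tcp_rot: [0.171, -3.135, 0.0]
ft_force: [1.0, -0.3, -0.6]
opening: 0.0
```

```bash
python3 - <<'E'
from h import *
st();p,im=look("wrist","w11")
cv2.imwrite("pics/w11c.png",cv2.resize(im[220:310,260:380],None,fx=6,fy=6,interpolation=2))
E
```

```text
t 23.95 tcp [ 0.5508 -0.0523  0.1259] F [ 1.02 -0.34 -0.55] op 0.0 q [-0.09  0.34 -0.14  1.09 -0.   -0.2 ]
[[-0.9941, -0.1086, -0.0015], [-0.1086, 0.9941, -0.0003], [0.0015, -0.0001, -1.0]]
```

View pics/w11c.png

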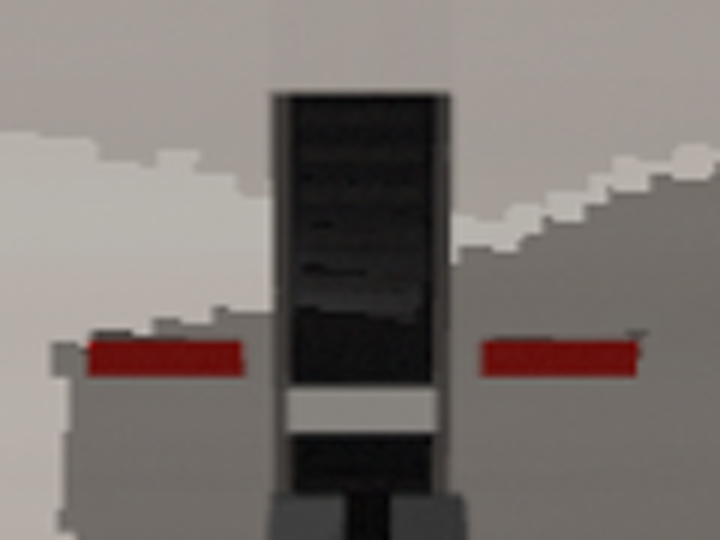

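```bash
python3 - <<'E'
from h import *
p=lp("w11"); g=lambda x,y:(260+x/6-.4,220+y/6-.4)
wheel(p,g(166,359),g(560,359),g(362,409))
print(proj(p,[.5602,-.0514,.067]),g(362,409))
p=lp("w10"); wheel(p,g(164,337),g(554,337),g(360,214))
E
```

```text
marks [[0.5623, -0.0714, 0.056], [0.558, -0.0316, 0.056]] mid [ 0.5601 -0.0515  0.056 ]
line pt mm [ 0.5 32. ] angle 0.017 pt [ 0.5607 -0.0515  0.067 ]
[[320.23915515 287.05561981]] (319.93333333333334, 287.7666666666667)
marks [[0.5622, -0.0715, 0.056], [0.5579, -0.0317, 0.056]] mid [ 0.56   -0.0516  0.056 ]
line pt mm [-15.9  27.8] angle -0.519 pt [ 0.5442 -0.0532  0.0628]
```

Emit:
arm_command(
  moves=[
    {"linear": [0.03, 0, -0.03], "twist": [0, 0, 0], "fingers": 0},
    {"linear": [0.06, 0, -0.06], "twist": [0, 0, 0], "fingers": 0},
    {"linear": [0.1, 0, -0.08], "twist": [0, 0, 0], "fingers": 0},
    {"linear": [0.14, 0, -0.1], "twist": [0, 0, 0], "fingers": 0},
    {"linear": [0.18, 0, -0.12], "twist": [0, 0, 0], "fingers": 0},
    {"linear": [0.2, 0, -0.14], "twist": [0, 0, 0], "fingers": 0},
    {"linear": [0.2, 0, -0.14], "twist": [0, 0, 0], "fingers": 0},
    {"linear": [0.2, 0, -0.14], "twist": [0, 0, 0], "fingers": 0},
    {"linear": [0.2, 0, -0.14], "twist": [0, 0, 0], "fingers": 0},
    {"linear": [0.2, 0, -0.14], "twist": [0, 0, 0], "fingers": 0},
  ],
)

```text
time: 25.0
tcp_pos: [0.3527, -0.0739, 0.2656]
tcp_rot: [0.171, -3.135, -0.0]
ft_force: [-0.2, 0.7, -0.9]
opening: -0.0001
```

```bash
python3 - <<'E'
from h import *
st();p,t=look("top","t12");p2,s=look("scene","s12")
cv2.imwrite("pics/t12a.png",cv2.resize(t[135:240,310:385],None,fx=5.5,fy=5.5,interpolation=2))
cv2.imwrite("pics/t12b.png",cv2.resize(t[190:290,130:310],None,fx=4.4,fy=4.4,interpolation=2))
E
```

```text
t 25.0 tcp [ 0.3527 -0.0739  0.2656] F [-0.18  0.69 -0.91] op -0.0001 q [-0.21 -0.06 -0.26  1.37 -0.   -0.32]
[[-0.994, -0.1089, -0.0022], [-0.1089, 0.994, 0.0001], [0.0022, 0.0003, -1.0]]
```

View pics/t12a.png

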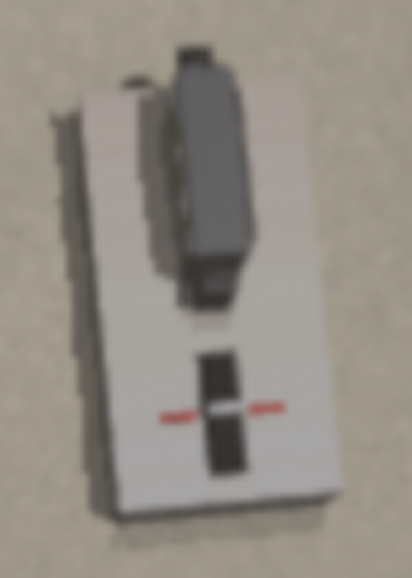

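View pics/t12b.png

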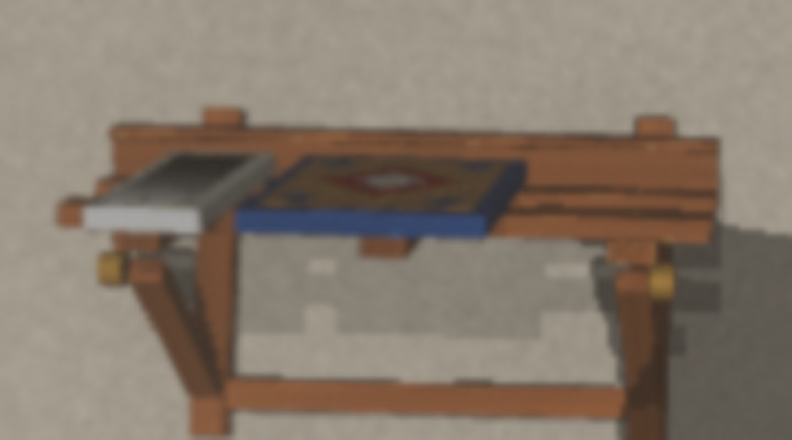

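View pics/s12.png

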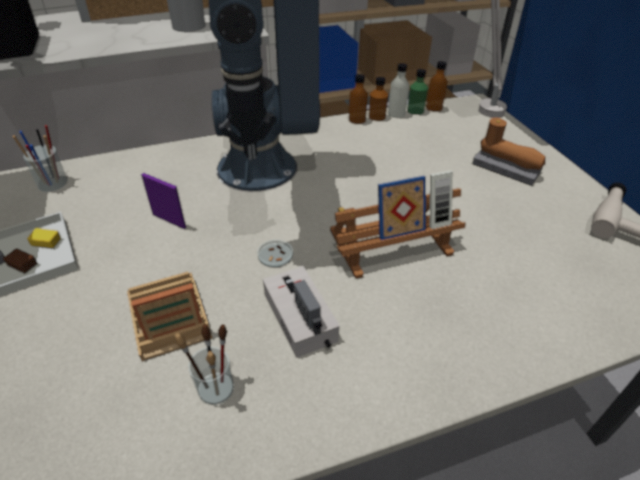

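```bash
python3 - <<'E'
from rig import manip
print(manip.job_done())
E
```

```text
the job is handed in; nothing more can be done
None
```

I handed the job in at about 25 s of the 72 s. All three parts were done in the order asked, and no verdict was reported.

- **Panel:** It stands on the ledge with the painted face outwards. I lowered it with light contact against the rails and ledge, at most about 6 N. From the wrist camera it is flat to within 1 mm. It sits within about 1.5 mm of the middle, as far as the ledge ends could be measured.
- **Target:** It stands with the patches outwards, flat against the rails, on the side away from the lamp. The checks of the gap disagreed: before release they gave 13 to 19 mm, and the final top view gives about 18 mm, which I took as a finger's width.
- **Wheel:** I dragged the crown about 17 mm. The close wrist picture gives the line at +0.02 rad (0.5 mm) from the marks, and the top view agrees once parallax is allowed for.
- **Left alone:** In the last scene picture the terracotta-edged panel, the jar, the dish and the purple look-alike show no visible change. The robot was clear of everything when I handed in.

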